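# Free the catch and hold the rim lock of the solvent box open

## Task

Get the grey steel solvent box ready for me to open: first press the yellow paddle of its elbow catch down until it clicks and stays down by itself. Then take the key with the blue head out of the beech key block, push it fully home into the rim lock on top of the box, working it past the sticky pins, and turn it a quarter turn clockwise (seen from above) against its spring. Finish still gripping the key and holding it turned, so that the bolt stays drawn while I lift the lid, and leave the black key and the other things on the bench where they are.

Things in the scene. Friction and masses are not known exactly. Their poses are not given: they have to be found in the camera images.
- lockbox: hammered grey-blue steel box fixed to the bench, 240 (x) x 300 (y) x 110 mm high; origin at the centre of its underside. The -x third of its top is a fixed rail, the rest a shut lid. On the rail: steel lock case 60 x 84 mm, 36 mm high, centred at x -85, y -65 mm, and the elbow catch at y +95 mm. A brass bolt runs from case to lid and draws back as the key turns.
- keyhole (a point): centre of the keyway's mouth on top of the lock case, 146 mm above the bench, in a brass ring; axes as the box. Vertical slot 13.6 (x) x 5.6 mm (y). Its 5 mm face plate is fixed: the key turns only within 2 mm of home, and cannot be pulled while turned. Two sprung pins in its +x side, 12 and 21 mm down, resist the push in bumps of 5 to 20 N; if it sticks, ease back and wiggle.
- plug (a joint): turn of the lock plug: 0 = rest, keyway along the box's x; grows clockwise seen from above to a stop at 1.48 rad (a quarter). A spring turns it back (0.07 N m at the end), so it must be held. The key has 0.13 to 0.2 rad of play and give before the plug follows, so turn the key until it stops, about 1.6 rad.
- catch (a joint): elbow catch: 0 = hooked over the lid, paddle tilted up 20 degrees; grows as the paddle is pressed, stop at 0.46 rad. A spring lifts it; a ball detent gives way at about 12 N on the paddle (near 0.17 rad) and from about 0.35 rad on holds it down by itself (resting at about 0.34). Press past 0.4 to be sure.
- catch_pad (a point): centre of the top of the yellow paddle (28 x 32 mm), moves with the catch; at rest 149 mm above the bench, about 128 mm when held down. Its pivot lies 56 mm to +x of it, along the box's y; a brass detent holder, 24 mm above the rail, stands 24 mm to +x and 23 mm to +y. Press straight down.
- key: key with BLUE head, 69 mm long, 80 g, upright, blade down, in a slot of the key block. Origin at the blade's tip, z up to the head. Blade 12 (x) x 4 (y) x 24 mm, round tip, either way round fits; above it a 4.4 mm neck, a 16 mm collar (underside 31 mm above the tip: rests on block, or on lock when home), then the head 34 (x) x 10 (y) mm from 35 to 69 mm above the tip: pinch it across y.
- key_bow (a point): the point to grip on the blue key: centre of the head, 57 mm above the blade's tip
- key_tip (a point): tip of the blue key's blade, at the key's origin; 31 mm below the keyhole point when fully home
- key_block: fixed beech block, 130 (x) x 46 (y) x 40 mm high, origin at the centre of its underside; slots at x = -35 and +35 mm hold the two keys, their broad sides along the block's x; which key is in which slot varies
- drawer_key: same key but with a BLACK head, in the other slot; origin at its tip. Leave it.
- boot_stretcher: beech boot stretcher with a steel screw and T handle, 335 x 90 x 50 mm, long axis x; origin on its underside. Leave it. Beyond it, at the bench's right edge, stands the fixed cast-iron hand press, 300 mm high.
- shoe_tree_a: varnished ash shoe tree with a coiled spring, 305 x 72 x 64 mm, long axis x; origin on its underside. Leave it.
- shoe_tree_b: the other shoe tree of the pair, same size. Leave it.
- plug_jar: squat stoneware jar of grey wooden toe plugs, 108 mm across, about 90 mm high; origin at the centre of its underside. Leave it. Behind it, along the bench's far edge, stands a fixed polish rack, 170 mm high.
- heel_insert: red plastic heel insert, 60 x 56 x 20 mm; origin at the centre of its underside. Leave it.
- polish_tin: round polish tin with a brown-red lid, 82 mm across, 25 mm high; origin at the centre of its underside. Leave it.

How it is judged:
By the outcome, as a careful person would: the job done as asked, in the order asked, and still so for the second after the job is handed in, while the arm keeps its last pose, push and grip.
It also fails if it takes over 64 s, if anything falls off the work surface, if the arm or the gripper's body presses on something with over 40 N, if the wrist force passes 120 N, or if a joint passes its speed limit or range.

## Robot

A 6-joint arm with a two-finger parallel gripper is mounted at the origin on the work surface. World frame = base frame: x ahead of the robot, y to its left, z up, the work surface at z = 0. Lengths are in m, angles in rad, forces in N, time in s.
With the tool pointing down it reaches from about 0.35 to 0.975 m from the base axis. Payload 4.9 kg.
Tool frame: the origin (TCP) lies midway between the tips of the shut fingers; the grasp point (between the pads) lies manip.grip_depth behind it (manip.grip_depth is the distance from the TCP to the grasp point, in m); z points along the fingers, x is the direction in which the jaws open and shut, and the axes are right-handed (so a half turn about z gives the same grasp; the last joint's range is limited). The gripper opens to 85 mm and grips with 20 to 120 N. Pads are 22 mm wide; open, the fingers measure 114 mm over their backs; the gripper's body (76 mm by 85 mm) begins 54 mm behind the grasp point. The pads swing forward as they close: fully open they stand 13 mm farther back than shut.
Start: joints at [-1.239, 0.053, 1.613, -0, 1.476, -0.119], TCP at [0.272, -0.563, 0.231] pointing down, gripper open.
Joint ranges: [-3.01, 3.01], [-1.01, 2.22], [0.06, 2.58], [-1.02, 4.17], [0.09, 2.62], [-3.14, 3.14]. Speed limits (rad/s): [2.57, 2.57, 3.14, 3.14, 3.14, 3.14].

## Interface

Orientations are given as a unit quaternion [w, x, y, z].
In Python, from plant import state, grab_frame, ticket, manip gives the robot as it stands.
- The arm moves only by the tool carry_out, never from a script. Its argument "moves" is a list that holds one entry, the list of rows, each a list of 7 numbers: the turn, a rotation vector about the tool's x, y, z each as a share of 5 degrees, from -1 to 1, then the shift along the tool's x, y, z each as a share of 0.04 m, from -1 to 1, then the gripper command: -1 is shut, 1 is fully open, values between are in proportion. A call has 1 to 8 rows; each row shifts and turns the commanded pose from where the row before left it, along the tool's axes as they then stand; what a row does not reach is not made up. A row lasts 1/12 s, in which the tool goes at most 41.7 mm and 7.16 degrees, less where a joint would pass 70% of its speed; a pose out of reach is approached as far as the arm can. A call with a number of a shift or a turn outside -1 to 1 is refused whole. A call with a gripper value outside its range is refused whole. The fingers move at their own pace and stop on an object; the grip force is fixed at half the most. Time passes only in rows, so rows that do not move let the fingers close. It gives the time, the measured TCP pose, the force and the opening at its end, in the units of the state.
- state(): the state, without advancing time (a new reading comes with each control period).
- grab_frame(name): name is "scene" or "top" or "wrist"; returns a dict with "frame" (480x640x3 uint8, red, green, blue), "z_map" (480x640 float32, m along the optical axis (not along the pixel's ray), 0 where there is no reading), "K" (3x3 intrinsics, pixels), "world_from_camera" (4x4, takes a point from camera to world coordinates); the wrist camera has in their place "hand_eye" (4x4, takes a point from camera to tool coordinates, whose origin is the TCP and whose axes are the tool frame's). Camera axes: x right, y down, z forward; pixel columns grow to the right and rows downward; lengths in m; the calibration is good to about 2 mm. The wrist camera is an equidistant fisheye: a pixel r from the principal point sees the ray r / f radians off the axis. A picture is of the moment at which its call begins: read the wrist's pose just before it.
- ticket.job_done(): hands the job in, once; it reports no verdict.
The state is a dict: "time": time; "joint_pos": joint angles; "joint_vel": joint speeds; "joint_efforts": joint torques, N m; "tool_pos": TCP position; "tool_rot": TCP orientation; "contact_force": force on the tool from outside, world axes, zero at the start; "ft_torque": the same for the moment, N m; "gripper_width": opening from 0.0 (shut) to 1.0 (fully open).
Only numpy, scipy, OpenCV 4.12 (cv2) and the standard library are available. Lean on these libraries where they do the work, as an engineer would, in place of code of your own. Each camera call takes 0.05 s, during which the arm holds its last target.

## Working session

There is one attempt and no reset: what is moved stays moved. The work goes in short steps, Python scripts to look and compute and a tool call to move; the robot and the scene stay as the last step left them, time stands still between calls to the robot, and variables do not carry over. Pictures are saved under pics/ and viewed, and the job is handed in when it is done.

Besides the shell and the picture viewer there is one more tool, called after "Request:" by a JSON object that holds its "method" and its "body", one argument or row to a line. carry_out: Moves the arm, as the interface text tells. Shift numbers are shares of 0.04 m and turn numbers shares of 5 degrees, none past 1 either way. Its arguments: {"type":"object","properties":{"moves":{"type":"array"}},"required":["moves"]}

```bash
mkdir -p pics; python3 - <<'E'
from plant import state, grab_frame, ticket, manip
import cv2,numpy as np
print(state()); print(manip, getattr(manip,'grip_depth',None))
for n in ("scene","top"):
    f=grab_frame(n); cv2.imwrite(f"pics/{n}0.png",f["frame"][:,:,::-1]); np.savez(f"pics/{n}0.npz",**f)
    print(n,f["K"],f["world_from_camera"])
E
```

```text
{'time': 0.0, 'joint_pos': array([-1.23901674e+00,  5.33604364e-02,  1.61433686e+00,  5.95295741e-06,
        1.47597054e+00, -1.18993522e-01]), 'joint_vel': array([ 0.00066293, -0.00061437, -0.00047101, -0.00027868,  0.00169261,
       -0.00119767]), 'joint_efforts': array([-1.68594528e-03, -3.93680835e+01, -3.70177674e+01, -1.79461103e-04,
        7.21996883e-03,  7.52765231e-06]), 'tool_pos': array([ 0.27208628, -0.56196353,  0.23003519]), 'tool_rot': array([-6.53934805e-04,  8.47248336e-01, -5.31195990e-01, -8.05593100e-04]), 'contact_force': array([-0.86838556, -0.09513618,  0.60073207]), 'ft_torque': array([ 0.04721876, -0.01844435,  0.02073359]), 'gripper_width': 1.0019686247520163}
<Robot object at 0x7f771d3c7a10> 0.0187
scene [[529.93930795   0.         313.47364758]
 [  0.         529.93930795 237.85612074]
 [  0.           0.           1.        ]] [[-0.58881501  0.69062139 -0.41992735  1.123095  ]
 [ 0.80826019  0.50084678 -0.30962555  0.45114022]
 [-0.00351477 -0.52172272 -0.85310787  1.30794164]
 [ 0.          0.          0.          1.        ]]
top [[590.19842497   0.         322.68804827]
 [  0.         590.19842497 233.50583181]
 [  0.           0.           1.        ]] [[-0.02681687 -0.99372988  0.10854387  0.37933427]
 [-0.99960189  0.0257047  -0.01163273  0.0490408 ]
 [ 0.00876971 -0.10881261 -0.9940236   1.73790204]
 [ 0.          0.          0.          1.        ]]
```

```bash
ls -la . pics
```

```text
.:
total 12
drwxr-xr-x  3 agent agent 4096 Dec  6 00:14 .
drwxr-xr-x 23 root  root  4096 Dec  6 00:14 ..
drwxr-xr-x  2 agent agent 4096 Dec  6 00:14 pics

pics:
total 5052
drwxr-xr-x 2 agent agent    4096 Dec  6 00:14 .
drwxr-xr-x 3 agent agent    4096 Dec  6 00:14 ..
-rw-r--r-- 1 agent agent 2151606 Dec  6 00:14 scene0.npz
-rw-r--r-- 1 agent agent  507825 Dec  6 00:14 scene0.png
-rw-r--r-- 1 agent agent 2151606 Dec  6 00:14 top0.npz
-rw-r--r-- 1 agent agent  346910 Dec  6 00:14 top0.png
```

View pics/scene0.png

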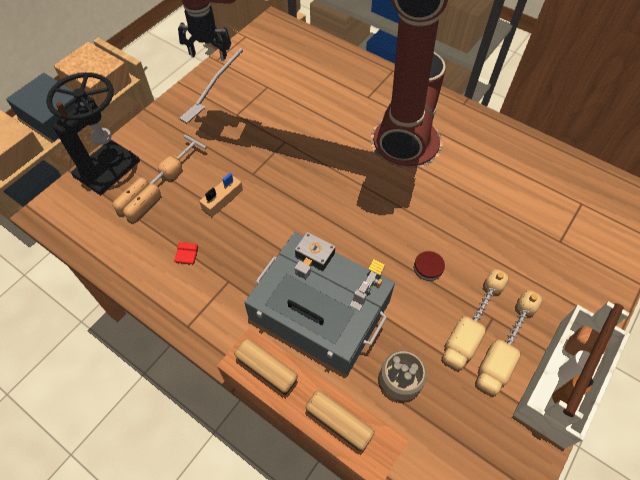

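View pics/top0.png

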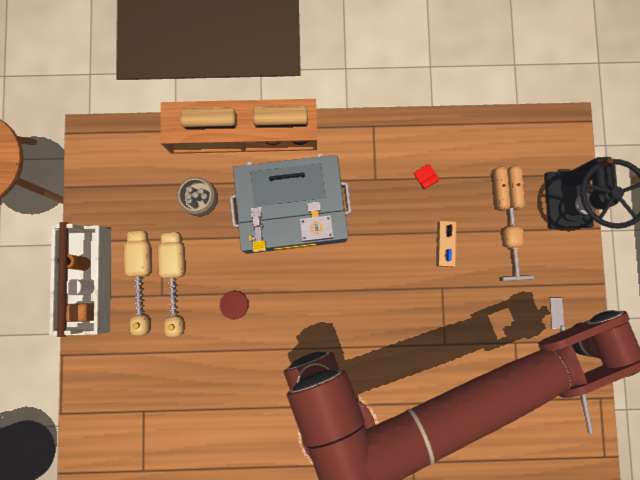

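The scene view shows the box near (320,300), the lock case at (315,250), the yellow paddle at (376,267) and the key block at (221,195). The blue key is the one nearer the robot. The top view has the lock ring at (317,228), the paddle at (258,245) and the blue key at (449,254). Next I'll measure these.

```bash
cat > h.py <<'E'
import numpy as np,cv2
def cloud(f):
    z=f["z_map"];K=f["K"];T=f["world_from_camera"]
    v,u=np.indices(z.shape)
    P=np.stack([(u-K[0,2])/K[0,0]*z,(v-K[1,2])/K[1,1]*z,z],-1)@T[:3,:3].T+T[:3,3]
    P[z==0]=np.nan
    return P
E
python3 - <<'E'
import numpy as np,cv2
from h import *
for n in("scene","top"):
    f=dict(np.load(f"pics/{n}0.npz"));P=cloud(f);c=f["frame"].astype(int)
    hsv=cv2.cvtColor(f["frame"],cv2.COLOR_RGB2HSV).astype(int)
    ok=np.isfinite(P[...,0])
    def rep(name,m):
        q=P[m&ok]; 
        print(n,name,len(q), np.median(q,0).round(4) if len(q) else'', q.min(0).round(4) if len(q) else '',q.max(0).round(4) if len(q) else '')
        return q
    reg=lambda x0,x1,y0,y1,z0,z1:(P[...,0]>x0)&(P[...,0]<x1)&(P[...,1]>y0)&(P[...,1]<y1)&(P[...,2]>z0)&(P[...,2]<z1)
    rep("desk",reg(.3,.6,-.2,0,-.02,.02))
    rep("blue",(hsv[...,0]>100)&(hsv[...,0]<130)&(hsv[...,1]>130)&reg(.2,.7,-.5,0,.03,.2))
    rep("black",(hsv[...,2]<60)&reg(.25,.6,-.33,-.1,.045,.1))
    rep("yellow",(hsv[...,0]>20)&(hsv[...,0]<32)&(hsv[...,1]>170)&reg(.2,.8,-.0,.4,.115,.2))
    def rect(name,m):
        q=P[m&ok]
        if len(q)<20: print(n,name,len(q));return
        (cx,cy),(w,h),a=cv2.minAreaRect(q[:,:2].astype(np.float32))
        print(n,name,len(q),np.round([cx,cy,w,h,a],4),"z",np.median(q[:,2]).round(4))
    rect("block",reg(.25,.65,-.4,-.1,.030,.046))
    rect("boxtop",reg(.3,.8,-.2,.35,.10,.122))
    rect("case",reg(.3,.8,-.2,.35,.138,.152)&(hsv[...,1]<60)&(P[...,1]<.12))
E
python3 - <<'E'
import cv2
a=cv2.imread('pics/top0.png')
cv2.imwrite('pics/t_box.png',cv2.resize(a[140:270,220:360],None,fx=5,fy=4.5,interpolation=cv2.INTER_CUBIC))
b=cv2.imread('pics/scene0.png')
cv2.imwrite('pics/s_box.png',cv2.resize(b[220:320,270:410],None,fx=5,fy=5,interpolation=cv2.INTER_CUBIC))
E
```

```text
scene desk 4687 [ 4.321e-01 -1.146e-01  2.000e-04] [ 0.3001 -0.1999 -0.01  ] [ 6.00e-01 -1.00e-04  1.08e-02]
scene blue 76 [ 0.4989 -0.3236  0.0676] [ 0.4804 -0.3306  0.0447] [ 0.5735 -0.3188  0.0846]
scene black 57 [ 0.5628 -0.3276  0.065 ] [ 0.495  -0.3299  0.0461] [ 0.5805 -0.3228  0.0819]
scene yellow 84 [0.5296 0.2053 0.1491] [0.5168 0.1905 0.1409] [0.542  0.2207 0.1559]
scene block 475 [ 5.28900e-01 -3.29800e-01  5.28000e-02  1.35900e-01  8.61763e+01] z 0.0393
scene boxtop 9141 [0.6541 0.1209 0.2499 0.301  5.3661] z 0.1106
scene case 734 [0.6361 0.0596 0.1964 0.0882 9.986 ] z 0.1457
top desk 6631 [ 0.4422 -0.1041 -0.0008] [ 0.3001 -0.2    -0.0162] [ 0.5999 -0.      0.0178]
top blue 43 [ 0.4927 -0.3241  0.0753] [ 0.4765 -0.3305  0.0585] [ 0.5078 -0.3205  0.0852]
top black 28 [ 0.5597 -0.3279  0.0739] [ 0.547  -0.3298  0.0516] [ 0.5753 -0.3254  0.0833]
top yellow 101 [0.524  0.2038 0.1482] [0.5122 0.1891 0.1389] [0.5378 0.2192 0.1582]
top block 574 [ 5.28000e-01 -3.29400e-01  4.84000e-02  1.30500e-01  8.50968e+01] z 0.0385
top boxtop 7646 [0.6517 0.1212 0.2483 0.2998 5.2973] z 0.1092
top case 635 [0.6329 0.0592 0.1933 0.0873 9.7656] z 0.1446
```

View pics/t_box.png

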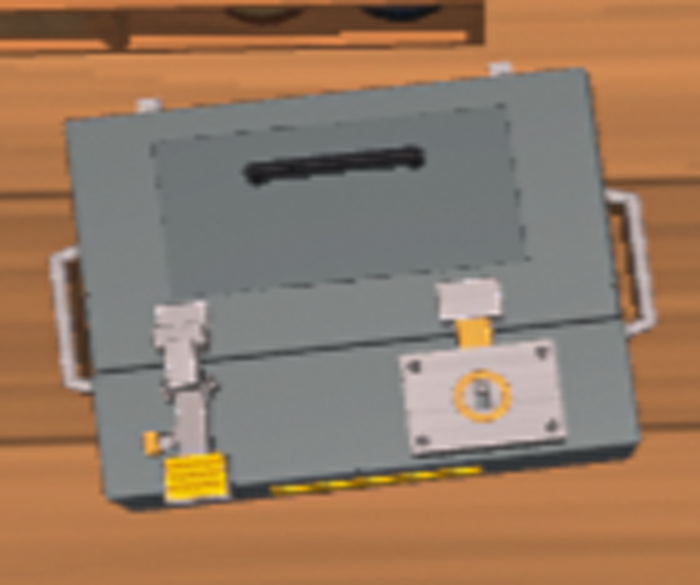

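View pics/s_box.png

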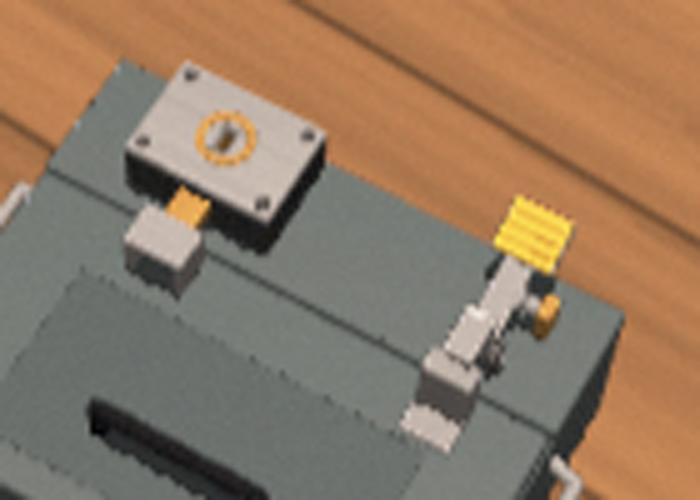

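```bash
cat >> h.py <<'E'
from scipy.spatial.transform import Rotation as R
def plan(pos,yaw,g,n=None,start=None,st=None,step=0.95,dec=2):
    """print rows moving TCP to pos (world), tool-down yaw deg"""
    from plant import state
    s=state() if st is None else st
    p=np.array(s["tool_pos"]) if start is None else np.array(start[0],float)
    q=np.array(s["tool_rot"]); r=R.from_quat(q[[1,2,3,0]]) if start is None else start[1]
    y=np.deg2rad(yaw); tgt=R.from_matrix(np.array([[np.cos(y),np.sin(y),0],[np.sin(y),-np.cos(y),0],[0,0,-1]]).T.T)
    rv=(r.inv()*tgt).as_rotvec(degrees=True)
    d=np.array(pos)-p
    k=max(int(np.ceil(np.linalg.norm(d)/(.04*step))),int(np.ceil(np.abs(rv).max()/5)),1) if n is None else n
    rows=[]
    for i in range(k):
        m=k-i
        t=r.inv().apply(np.array(pos)-p)/m/.04
        w=(r.inv()*tgt).as_rotvec(degrees=True)/m/5
        w=np.clip(np.round(w,dec),-1,1);t=np.clip(np.round(t,dec),-1,1)
        rows.append([*[float(x)+0 for x in w],*[float(x)+0 for x in t],g])
        p=p+r.apply(t*.04); r=r*R.from_rotvec(w*5,degrees=True)
    for i in range(0,k,8): print(str(rows[i:i+8]).replace(" ",""))
    print("end",p.round(4)); return p,r
def yaw():
    from plant import state
    s=state();q=s["tool_rot"];m=R.from_quat(q[[1,2,3,0]]).as_matrix()
    return np.rad2deg(np.arctan2(m[1,0],m[0,0])),m
E
python3 -c "
from h import *
plan([.524,.203,.20],95.3,-1)"
```

```text
[[0.0,0.0,-1.0,-0.45,-0.44,0.02,-1],[0.0,0.0,-1.0,-0.41,-0.48,0.02,-1],[0.0,0.0,-1.0,-0.37,-0.51,0.02,-1],[0.0,0.0,-1.0,-0.32,-0.54,0.02,-1],[0.0,0.0,-1.0,-0.28,-0.57,0.03,-1],[0.0,0.0,-1.0,-0.23,-0.59,0.02,-1],[0.0,0.0,-1.0,-0.17,-0.6,0.03,-1],[0.0,0.0,-1.0,-0.12,-0.62,0.02,-1]]
[[0.0,0.0,-1.0,-0.07,-0.63,0.03,-1],[0.0,0.0,-1.0,-0.01,-0.63,0.02,-1],[0.0,0.0,-1.0,0.04,-0.63,0.03,-1],[0.0,0.0,-0.99,0.1,-0.62,0.02,-1],[0.0,0.0,-1.0,0.15,-0.61,0.03,-1],[0.0,0.0,-0.99,0.2,-0.59,0.02,-1],[0.0,0.0,-1.0,0.26,-0.57,0.03,-1],[0.0,0.0,-0.99,0.3,-0.55,0.02,-1]]
[[0.0,0.0,-1.0,0.35,-0.52,0.03,-1],[0.0,0.0,-0.99,0.4,-0.49,0.02,-1],[0.0,0.0,-1.0,0.44,-0.45,0.03,-1],[0.0,0.0,-0.99,0.47,-0.41,0.02,-1],[0.0,0.0,-1.0,0.51,-0.37,0.03,-1],[0.0,0.0,-0.99,0.54,-0.33,0.02,-1],[0.0,0.0,-1.0,0.56,-0.28,0.03,-1],[0.0,0.0,-0.99,0.59,-0.23,0.02,-1]]
[[0.0,0.0,-1.0,0.6,-0.18,0.03,-1],[0.0,0.0,-0.99,0.62,-0.12,0.02,-1],[0.0,0.0,-1.0,0.62,-0.07,0.03,-1],[0.0,0.0,-0.99,0.63,-0.01,0.02,-1],[0.0,0.0,-1.0,0.63,0.04,0.03,-1],[0.0,-0.01,-0.99,0.62,0.09,0.02,-1],[0.0,-0.01,-1.0,0.61,0.15,0.03,-1],[-0.01,0.0,-0.99,0.6,0.2,0.02,-1]]
end [0.5241 0.203  0.2001]
```

Request:
{"method": "carry_out", "body": {
  "moves": [
    [[0,0,-1,-0.45,-0.44,0.02,-1],[0,0,-1,-0.41,-0.48,0.02,-1],[0,0,-1,-0.37,-0.51,0.02,-1],[0,0,-1,-0.32,-0.54,0.02,-1],[0,0,-1,-0.28,-0.57,0.03,-1],[0,0,-1,-0.23,-0.59,0.02,-1],[0,0,-1,-0.17,-0.6,0.03,-1],[0,0,-1,-0.12,-0.62,0.02,-1]]
  ]
}}

```text
time: 0.77
tool_pos: [0.3356, -0.3696, 0.2234]
tool_rot: [-0.0, 0.978, -0.207, -0.0]
contact_force: [-0.1, -0.7, 0.2]
gripper_width: -0.002
```

Request:
{"method": "carry_out", "body": {
  "moves": [
    [[0,0,-1,-0.07,-0.63,0.03,-1],[0,0,-1,-0.01,-0.63,0.02,-1],[0,0,-1,0.04,-0.63,0.03,-1],[0,0,-1,0.1,-0.62,0.02,-1],[0,0,-1,0.15,-0.61,0.03,-1],[0,0,-1,0.2,-0.59,0.02,-1],[0,0,-1,0.26,-0.57,0.03,-1],[0,0,-1,0.3,-0.55,0.02,-1]]
  ]
}}

```text
time: 1.43
tool_pos: [0.3979, -0.1786, 0.2155]
tool_rot: [-0.0, 0.99, 0.14, -0.0]
contact_force: [-0.5, -0.4, 0.4]
gripper_width: -0.006
```

Request:
{"method": "carry_out", "body": {
  "moves": [
    [[0,0,-1,0.35,-0.52,0.03,-1],[0,0,-1,0.4,-0.49,0.02,-1],[0,0,-1,0.44,-0.45,0.03,-1],[0,0,-1,0.47,-0.41,0.02,-1],[0,0,-1,0.51,-0.37,0.03,-1],[0,0,-1,0.54,-0.33,0.02,-1],[0,0,-1,0.56,-0.28,0.03,-1],[0,0,-1,0.59,-0.23,0.02,-1]]
  ]
}}

```text
time: 2.1
tool_pos: [0.4603, 0.0129, 0.2076]
tool_rot: [-0.0, 0.883, 0.47, -0.0]
contact_force: [-0.1, 0.3, 0.1]
gripper_width: -0.0
```

Request:
{"method": "carry_out", "body": {
  "moves": [
    [[0,0,-1,0.6,-0.18,0.03,-1],[0,0,-1,0.62,-0.12,0.02,-1],[0,0,-1,0.62,-0.07,0.03,-1],[0,0,-0.99,0.63,-0.01,0.02,-1],[0,0,-1,0.63,0.04,0.03,-1],[0,0,-0.99,0.62,0.09,0.02,-1],[0,0,-1,0.61,0.15,0.03,-1],[0,0,-0.9,0.6,0.2,0.02,-1]]
  ]
}}

```text
time: 2.77
tool_pos: [0.522, 0.2043, 0.1993]
tool_rot: [-0.0, 0.673, 0.74, -0.0]
contact_force: [0.6, -0.5, 1.1]
gripper_width: -0.001
```

```bash
python3 - <<'E'
from h import *
from plant import *
s=state();print(s["time"],s["tool_pos"],s["joint_pos"],yaw()[0],s["contact_force"])
plan([.524,.203,.155],95.3,-1)
f=grab_frame("wrist"); np.savez("pics/w1.npz",**f);cv2.imwrite("pics/w1.png",f["frame"][:,:,::-1]);print(f["K"],f["hand_eye"])
f=grab_frame("top"); cv2.imwrite("pics/top1.png",cv2.resize(f["frame"][140:270,220:360,::-1],None,fx=5,fy=4.5,interpolation=cv2.INTER_CUBIC))
E
```

```text
2.7667 [0.5219688  0.20427339 0.19934938] [ 2.40291229e-01 -7.82496282e-02  1.79646243e+00 -6.02105348e-05
  1.42449095e+00 -1.42608445e+00] 95.47680535165442 [ 0.62330996 -0.47534506  1.07846621]
[[-0.01,0.0,0.02,-0.02,0.02,0.55,-1],[0.0,0.0,0.02,-0.02,0.03,0.56,-1]]
end [0.5241 0.2029 0.1549]
[[371.64829954   0.         320.21169324]
 [  0.         371.64829954 236.0056171 ]
 [  0.           0.           1.        ]] [[ 9.99999587e-01 -8.66867450e-04 -2.72146328e-04 -4.19958583e-04]
 [ 9.08580818e-04  9.54718699e-01  2.97508622e-01 -7.60725406e-02]
 [ 1.92264765e-06 -2.97508746e-01  9.54719093e-01 -1.41674338e-01]
 [ 0.00000000e+00  0.00000000e+00  0.00000000e+00  1.00000000e+00]]
```

View pics/w1.png

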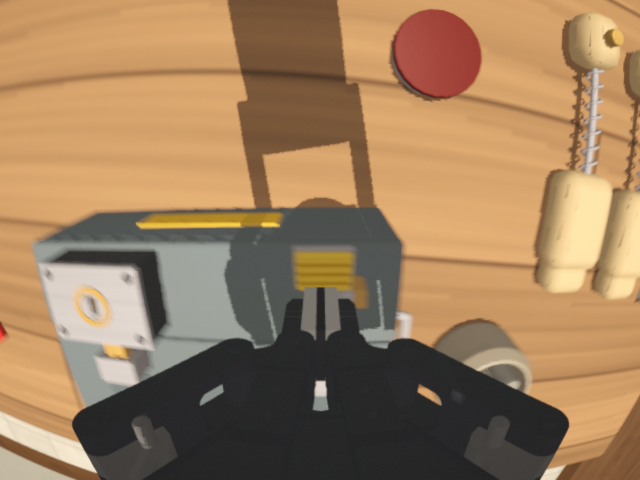

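View pics/top1.png

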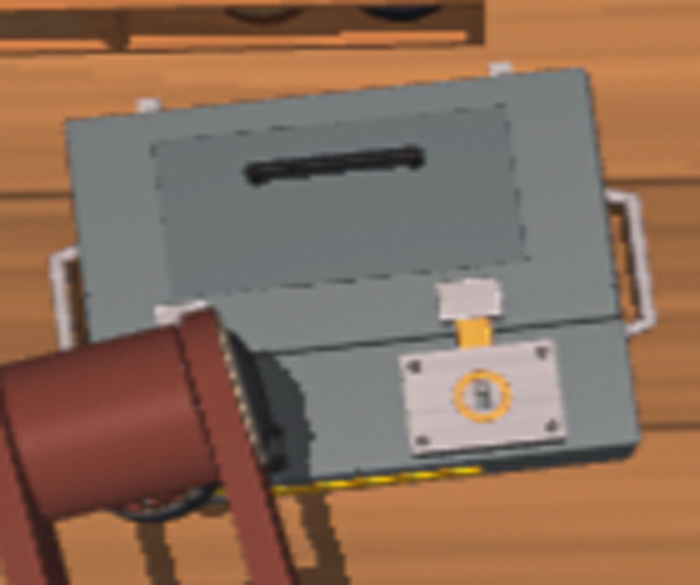

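The wrist view shows the paddle at (325,268), just ahead of the shut fingertips at (320,290). The brass detent holder is at (361,292) and the lock ring at (92,306). I'll measure the paddle and ring from it.

```bash
cat >> h.py <<'E'
def wcloud(f,pos,rot):
    z=f["z_map"];K=f["K"];v,u=np.indices(z.shape)
    x=(u-K[0,2])/K[0,0];y=(v-K[1,2])/K[1,1];th=np.hypot(x,y);s=np.where(th>1e-6,np.tan(th)/np.maximum(th,1e-6),1)
    P=np.stack([x*s*z,y*s*z,z],-1)
    H=f["hand_eye"];P=P@H[:3,:3].T+H[:3,3]
    P=P@rot.as_matrix().T+pos
    P[(z==0)|(th>1.4)]=np.nan
    return P
E
python3 - <<'E'
from h import *
f=dict(np.load("pics/w1.npz"))
from plant import state
s=state();q=s["tool_rot"];print(s["time"],s["tool_pos"])
P=wcloud(f,s["tool_pos"],R.from_quat(q[[1,2,3,0]]))
hsv=cv2.cvtColor(f["frame"],cv2.COLOR_RGB2HSV).astype(int)
ok=np.isfinite(P[...,0])
m=ok&(hsv[...,0]>18)&(hsv[...,0]<34)&(hsv[...,1]>150)&(P[...,2]>.12)&(P[...,2]<.17)
m1=m&(P[...,1]>.15); q=P[m1];print("yel",len(q),q.min(0),q.max(0),np.median(q,0))
print(cv2.minAreaRect(q[:,:2].astype(np.float32)))
m2=m&(P[...,1]<.1); q=P[m2];print("ring",len(q),q.min(0),q.max(0),np.median(q,0))
print(P[306,92],P[263,320])
E
```

```text
2.8667 [0.52212064 0.20556658 0.19931981]
yel 1850 [0.51281493 0.19200999 0.12006697] [0.54665378 0.22904803 0.15360051] [0.52545139 0.20764317 0.14886723]
((0.5303711295127869, 0.21038062870502472), (0.03434348851442337, 0.03483745828270912), 5.276595115661621)
ring 12 [0.61673791 0.05629303 0.12776744] [0.62206836 0.06329826 0.13227277] [0.61985317 0.06251399 0.12902362]
[0.57703761 0.04627831 0.13773238] [0.52099247 0.20488498 0.1504591 ]
```

Request:
{"method": "carry_out", "body": {
  "moves": [
    [[0,0,0,-0.03,0.05,0.55,-1],[0,0,0,0,0,0.55,-1],[0,0,0,0,0,0.15,-1],[0,0,0,0,0,0.1,-1],[0,0,0,0,0,0.1,-1]]
  ]
}}

```text
time: 3.28
tool_pos: [0.5243, 0.2016, 0.1433]
tool_rot: [0.0, 0.674, 0.738, -0.0]
contact_force: [-4.4, -1.0, 12.2]
gripper_width: -0.001
```

Request:
{"method": "carry_out", "body": {
  "moves": [
    [[0,0,0,0,0,0.1,-1],[0,0,0,0,0,0.1,-1]]
  ]
}}

```text
time: 3.45
tool_pos: [0.5252, 0.202, 0.1364]
tool_rot: [0.001, 0.674, 0.738, 0.001]
contact_force: [-2.2, -0.0, 3.6]
gripper_width: 0.004
```

Request:
{"method": "carry_out", "body": {
  "moves": [
    [[0,0,0,0,0,0.1,-1],[0,0,0,0,0,0.05,-1]]
  ]
}}

```text
time: 3.62
tool_pos: [0.5245, 0.2019, 0.1283]
tool_rot: [0.0, 0.674, 0.738, 0.0]
contact_force: [0.9, 0.2, 0.2]
gripper_width: -0.002
```

Request:
{"method": "carry_out", "body": {
  "moves": [
    [[0,0,0,0,0,0.05,-1],[0,0,0,0,0,0.05,-1]]
  ]
}}

```text
time: 3.78
tool_pos: [0.5243, 0.2019, 0.1245]
tool_rot: [0.0, 0.674, 0.739, -0.0]
contact_force: [-2.4, -1.1, 4.2]
gripper_width: 0.0
```

Request:
{"method": "carry_out", "body": {
  "moves": [
    [[0,0,0,0,0,0.05,-1],[0,0,0,0,0,0.03,-1]]
  ]
}}

```text
time: 3.95
tool_pos: [0.5243, 0.202, 0.1219]
tool_rot: [-0.0, 0.674, 0.739, -0.0]
contact_force: [-7.4, -1.4, 12.6]
gripper_width: -0.004
```

Request:
{"method": "carry_out", "body": {
  "moves": [
    [[0,0,0,0,0,-0.5,-1],[0,0,0,0,0,-1,-1],[0,0,0,0,0,-0.8,-1]]
  ]
}}

```text
time: 4.2
tool_pos: [0.5237, 0.2019, 0.2129]
tool_rot: [-0.0, 0.674, 0.739, -0.001]
contact_force: [1.0, 0.9, 0.5]
gripper_width: -0.002
```

```bash
python3 - <<'E'
from h import *
from plant import *
s=state();print(s["time"],s["tool_pos"],yaw()[0])
f=grab_frame("wrist"); np.savez("pics/w2.npz",**f);cv2.imwrite("pics/w2.png",f["frame"][:,:,::-1])
q=s["tool_rot"];P=wcloud(f,s["tool_pos"],R.from_quat(q[[1,2,3,0]]))
hsv=cv2.cvtColor(f["frame"],cv2.COLOR_RGB2HSV).astype(int)
m=(hsv[...,0]>20)&(hsv[...,0]<32)&(hsv[...,1]>170)&(P[...,2]>.1)&(P[...,2]<.17)&(P[...,1]>.15)
print(np.median(P[m],0),P[m].min(0),P[m].max(0))
plan([.494,-.324,.16],86,1,start=(s["tool_pos"],R.from_quat(q[[1,2,3,0]])))
E
```

```text
4.2 [0.52371137 0.20190213 0.21289266] 95.22535215690597
[0.52168326 0.20374168 0.12810156] [0.50801042 0.1874077  0.12576897] [0.53673476 0.22002955 0.13065642]
[[0.0,0.0,0.13,-0.93,-0.14,0.09,1],[0.0,0.0,0.13,-0.93,-0.13,0.1,1],[0.0,0.0,0.13,-0.93,-0.12,0.09,1],[0.0,0.0,0.13,-0.93,-0.11,0.1,1],[0.0,0.0,0.13,-0.94,-0.09,0.09,1],[0.0,0.0,0.13,-0.94,-0.08,0.1,1],[0.0,0.0,0.13,-0.94,-0.07,0.09,1],[0.0,0.0,0.13,-0.94,-0.06,0.1,1]]
[[0.0,0.0,0.13,-0.94,-0.05,0.09,1],[0.0,0.0,0.14,-0.94,-0.05,0.1,1],[0.0,0.0,0.13,-0.94,-0.03,0.09,1],[-0.01,0.0,0.14,-0.94,-0.02,0.1,1],[0.0,0.0,0.13,-0.94,-0.01,0.09,1],[-0.01,0.01,0.14,-0.94,0.0,0.1,1]]
end [ 0.4942 -0.3241  0.16  ]
```

View pics/w2.png

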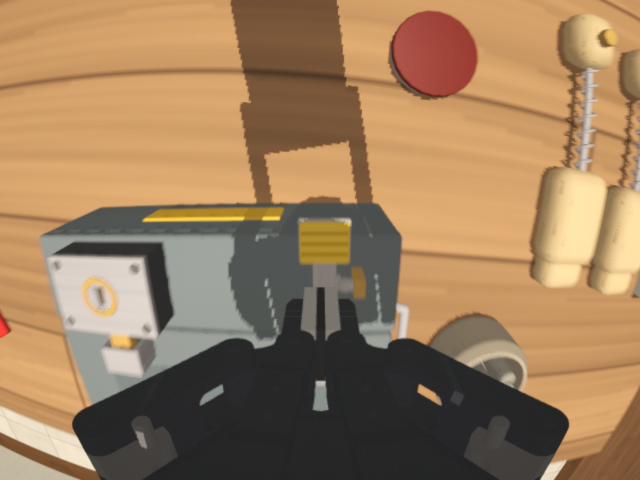

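The paddle now sits flat at (325,242), z = 0.128 m, so the catch is latched. Next I'll stop above the lock and measure the keyhole up close.

```bash
python3 - <<'E'
from h import *
plan([.605,.05,.205],95.3,-1)
E
```

```text
[[0.03,0.0,0.0,-0.8,0.31,0.09,-1],[0.03,-0.01,0.0,-0.8,0.31,0.09,-1],[0.03,0.0,0.0,-0.8,0.32,0.08,-1],[0.02,-0.01,-0.01,-0.79,0.32,0.09,-1],[0.03,0.0,0.0,-0.8,0.31,0.08,-1]]
end [0.605  0.0498 0.2051]
```

Request:
{"method": "carry_out", "body": {
  "moves": [
    [[0,0,0,-0.8,0.31,0.05,-1],[0,0,0,-0.8,0.31,0.05,-1],[0,0,0,-0.8,0.31,0.05,-1],[0,0,0,-0.8,0.31,0.05,-1],[0,0,0,-0.8,0.31,0,-1],[0,0,0,0,0,0,-1]]
  ]
}}

```text
time: 4.75
tool_pos: [0.6024, 0.0435, 0.2039]
tool_rot: [0.001, 0.676, 0.737, -0.001]
contact_force: [0.5, 0.1, 0.7]
gripper_width: 0.003
```

```bash
python3 - <<'E'
from h import *
from plant import *
s=state();print(s["time"],s["tool_pos"],yaw()[0],s["joint_vel"].round(3))
f=grab_frame("wrist"); 
np.savez("pics/w3.npz",pos=s["tool_pos"],rot=s["tool_rot"],**f);cv2.imwrite("pics/w3.png",f["frame"][:,:,::-1])
s=state();print(s["time"],s["tool_pos"],yaw()[0])
E
```

```text
4.75 [0.60241528 0.04346828 0.20390714] 94.92757885889255 [ 0.065 -0.028  0.027  0.062  0.032  0.058]
4.8 [0.60138859 0.04582985 0.20387943] 94.98524496902247
```

View pics/w3.png

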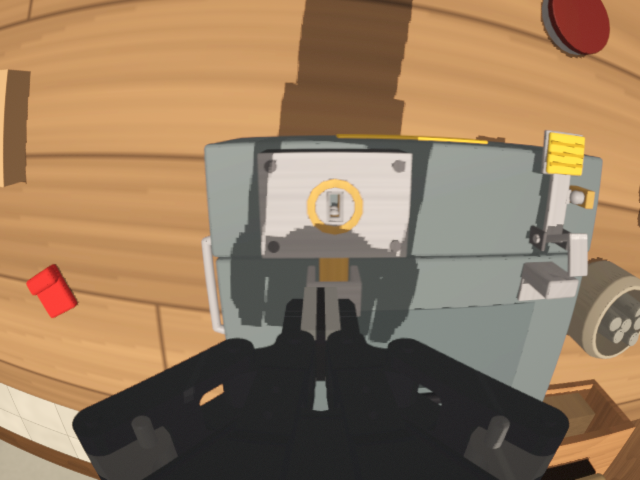

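The catch paddle at (565,152) is down and the lock ring is at (334,206), with the slot clear. I'll retake this once the arm has settled and fit the ring and slot.

```bash
cat >> h.py <<'E'
def wray(f,u,v,pos,rot,z):
    K=f["K"];x=(u-K[0,2])/K[0,0];y=(v-K[1,2])/K[1,1];th=np.hypot(x,y)
    d=np.array([np.sin(th)*x/th,np.sin(th)*y/th,np.cos(th)])
    H=f["hand_eye"];o=rot.apply(H[:3,3])+pos;d=rot.apply(H[:3,:3]@d)
    return o+d*(z-o[2])/d[2]
E
python3 - <<'E'
from h import *
from plant import *
ps=[];ys=[];fs=[]
for i in range(4):
    s=state();ps.append(s["tool_pos"]);ys.append(yaw()[0]);f=grab_frame("wrist")
print(np.round(ps,4),np.round(ys,2),s["joint_vel"].round(3))
pos=np.mean(ps[1:],0);s["tool_pos"]=pos
q=s["tool_rot"];rot=R.from_quat(q[[1,2,3,0]])
y=np.deg2rad(np.mean(ys));rot=R.from_matrix(np.array([[np.cos(y),np.sin(y),0],[np.sin(y),-np.cos(y),0],[0,0,-1]]))
np.savez("pics/w4.npz",pos=pos,rotm=rot.as_matrix(),**f)
im=f["frame"];hsv=cv2.cvtColor(im,cv2.COLOR_RGB2HSV).astype(int)
m=((hsv[...,0]>14)&(hsv[...,0]<34)&(hsv[...,1]>130))
m[:165]=0;m[240:]=0;m[:,:295]=0;m[:,375:]=0
v,u=np.nonzero(m)
W=np.array([wray(f,a,b,pos,rot,.146) for a,b in zip(u,v)])[:,:2]
e=cv2.fitEllipse(W.astype(np.float32)*1000);print("ring",len(u),np.round(e[0],2),e[1])
# least-squares circle
A=np.c_[2*W,np.ones(len(W))];c=np.linalg.lstsq(A,(W**2).sum(1),rcond=None)[0];print("circ",c[:2])
P=wcloud(f,pos,rot);mm=m&np.isfinite(P[...,0]);print("ring z",np.median(P[mm],0))
# case top
g=im.astype(int);mc=np.isfinite(P[...,0])&(abs(P[...,2]-.146)<.004)&(hsv[...,1]<60)&(P[...,1]<.12)&(P[...,1]>-.02)&(P[...,0]<.63)
vv,uu=np.nonzero(mc);W2=np.array([wray(f,a,b,pos,rot,.146) for a,b in zip(uu,vv)])[:,:2]
print("case",cv2.minAreaRect(W2.astype(np.float32)),np.median(P[mc][:,2]))
cv2.imwrite("pics/w4c.png",cv2.resize(im[130:280,240:440,::-1],None,fx=4,fy=4,interpolation=cv2.INTER_CUBIC))
E
```

```text
[[0.6014 0.0458 0.2039]
 [0.6008 0.0474 0.204 ]
 [0.6004 0.0484 0.2041]
 [0.6002 0.049  0.2043]] [94.99 95.1  95.18 95.25] [ 0.016 -0.012  0.001 -0.002  0.002 -0.002]
ring 1044 [571.54  47.  ] (26.979080200195312, 27.253528594970703)
circ [0.57154128 0.04700148]
ring z [0.57120726 0.04692134 0.14600946]
case ((0.5713422298431396, 0.046912334859371185), (0.059889890253543854, 0.08398060500621796), 5.057219505310059) 0.14485747255530174
```

View pics/w4c.png

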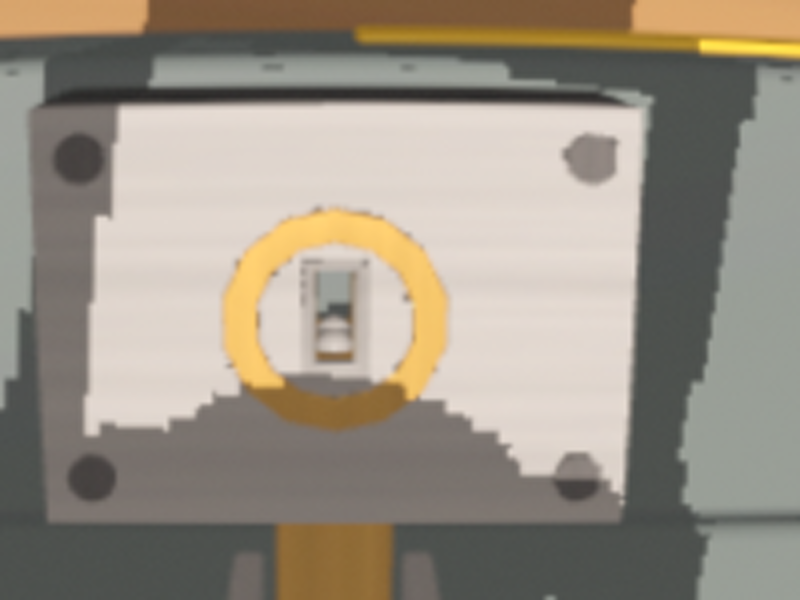

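```bash
python3 - <<'E'
from h import *
plan([.529,-.324,.14],86,-1)
E
```

```text
[[0.0,0.0,0.17,-0.83,-0.24,0.15,-1],[0.0,0.0,0.17,-0.83,-0.23,0.15,-1],[0.0,0.0,0.17,-0.84,-0.21,0.15,-1],[0.0,0.0,0.17,-0.84,-0.2,0.14,-1],[0.0,0.0,0.17,-0.84,-0.19,0.15,-1],[0.0,0.0,0.17,-0.85,-0.18,0.14,-1],[0.0,0.0,0.17,-0.85,-0.16,0.15,-1],[0.0,0.0,0.17,-0.85,-0.15,0.14,-1]]
[[0.0,0.0,0.17,-0.85,-0.14,0.15,-1],[0.0,0.0,0.16,-0.85,-0.13,0.14,-1],[0.0,0.0,0.17,-0.86,-0.12,0.15,-1]]
end [ 0.5288 -0.3239  0.14  ]
```

Request:
{"method": "carry_out", "body": {
  "moves": [
    [[0,0,0.17,-0.83,-0.24,0.15,-1],[0,0,0.17,-0.83,-0.23,0.15,-1],[0,0,0.17,-0.84,-0.21,0.15,-1],[0,0,0.17,-0.84,-0.2,0.14,-1],[0,0,0.17,-0.84,-0.19,0.15,-1],[0,0,0.17,-0.85,-0.18,0.14,-1],[0,0,0.17,-0.85,-0.16,0.15,-1],[0,0,0.17,-0.85,-0.15,0.14,-1]]
  ]
}}

```text
time: 5.67
tool_pos: [0.5485, -0.2233, 0.158]
tool_rot: [0.0, 0.716, 0.698, 0.0]
contact_force: [1.3, -0.8, -0.2]
gripper_width: -0.001
```

Request:
{"method": "carry_out", "body": {
  "moves": [
    [[0,0,0.17,-0.85,-0.14,0.15,1],[0,0,0.16,-0.85,-0.13,0.14,1],[0,0,0.17,-0.86,-0.12,0.15,1],[0,0,0,0,0,0,1],[0,0,0,0,0,0,1],[0,0,0,0,0,0,1],[0,0,0,0,0,0,1]]
  ]
}}

```text
time: 6.25
tool_pos: [0.5296, -0.3232, 0.1408]
tool_rot: [0.0, 0.731, 0.682, 0.0]
contact_force: [0.5, -0.7, 0.3]
gripper_width: 0.974
```

```bash
python3 - <<'E'
from h import *
from plant import *
s=state();print(s["time"],s["tool_pos"],yaw()[0],s["joint_vel"].round(3))
f=grab_frame("wrist"); 
np.savez("pics/w5.npz",pos=s["tool_pos"],rot=s["tool_rot"],**f);cv2.imwrite("pics/w5.png",f["frame"][:,:,::-1])
pos=s["tool_pos"];q=s["tool_rot"];rot=R.from_quat(q[[1,2,3,0]])
P=wcloud(f,pos,rot);hsv=cv2.cvtColor(f["frame"],cv2.COLOR_RGB2HSV).astype(int)
m=np.isfinite(P[...,0])&(hsv[...,0]>100)&(hsv[...,0]<130)&(hsv[...,1]>130)&(P[...,2]>.045)&(P[...,2]<.1)
print(m.sum(),P[m].min(0),P[m].max(0),np.median(P[m],0))
t=m&(P[...,2]>.073);print("top",t.sum(),cv2.minAreaRect(P[t][:,:2].astype(np.float32)),np.median(P[t],0))
vv,uu=np.nonzero(t);print(uu.mean(),vv.mean())
b=np.isfinite(P[...,0])&(abs(P[...,2]-.04)<.003);print("block",cv2.minAreaRect(P[b][:,:2].astype(np.float32)))
E
```

```text
6.25 [ 0.52955554 -0.32318188  0.14080344] 86.0606689711104 [ 0.002 -0.005 -0.    -0.002  0.    -0.001]
929 [ 0.47683811 -0.33321591  0.05501261] [ 0.51023542 -0.32258826  0.07865667] [ 0.49230321 -0.32757877  0.07655151]
top 885 ((0.4934905171394348, -0.3281211256980896), (0.009154451079666615, 0.033167675137519836), 85.83773803710938) [ 0.49301954 -0.32771119  0.076592  ]
308.49378531073444 194.909604519774
block ((0.6085376143455505, -0.3659929633140564), (0.7032260298728943, 0.2920847237110138), 88.21807098388672)
```

View pics/w5.png

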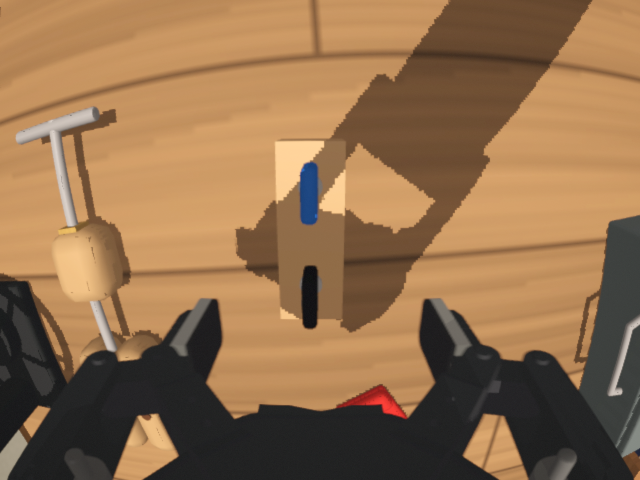

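The blue head is at (308,194) and the black head at (310,297), with the fingers open and nothing in the way. I'll move over the key and lower onto it.

```bash
python3 - <<'E'
from h import *
e=plan([.493,-.3278,.138],85.8,1,n=2)
plan([.493,-.3278,.048],85.8,1,start=e,n=4)
E
```

```text
[[0.0,0.0,0.03,-0.09,-0.45,0.04,1],[0.01,0.0,0.02,-0.09,-0.45,0.03,1]]
end [ 0.4932 -0.3279  0.1381]
[[0.0,0.0,0.0,0.0,0.0,0.56,1],[0.0,0.0,0.0,0.0,0.0,0.56,1],[0.0,0.0,0.0,0.0,0.0,0.57,1],[0.0,0.0,0.0,0.0,0.0,0.56,1]]
end [ 0.4931 -0.3279  0.0481]
```

Request:
{"method": "carry_out", "body": {
  "moves": [
    [[0,0,0.03,-0.09,-0.45,0.04,1],[0,0,0.02,-0.09,-0.45,0.03,1],[0,0,0,0,0,0.56,1],[0,0,0,0,0,0.56,1],[0,0,0,0,0,0.56,1],[0,0,0,0,0,0.56,1],[0,0,0,0,0,0,1],[0,0,0,0,0,0,1]]
  ]
}}

```text
time: 6.97
tool_pos: [0.4921, -0.3278, 0.0472]
tool_rot: [-0.001, 0.733, 0.681, -0.0]
contact_force: [-0.1, -0.4, 0.1]
gripper_width: 0.998
```

Request:
{"method": "carry_out", "body": {
  "moves": [
    [[0,0,0,0,0,0,-0.2],[0,0,0,0,0,0,-0.4],[0,0,0,0,0,0,-0.5],[0,0,0,0,0,0,-0.6],[0,0,0,0,0,0,-0.6]]
  ]
}}

```text
time: 7.38
tool_pos: [0.493, -0.3299, 0.0492]
tool_rot: [0.001, 0.733, 0.68, 0.0]
contact_force: [-0.1, -0.1, -0.4]
gripper_width: 0.3
```

```bash
python3 - <<'E'
from h import *
from plant import *
s=state();print(s["time"],s["tool_pos"],yaw()[0],s["contact_force"],s["gripper_width"])
f=grab_frame("wrist"); 
cv2.imwrite("pics/w6.png",f["frame"][:,:,::-1])
E
```

```text
7.3833 [ 0.49296355 -0.32986833  0.0491568 ] 85.68392506619357 [-0.0700317  -0.07000834 -0.38760336] 0.2995526018501793
```

View pics/w6.png

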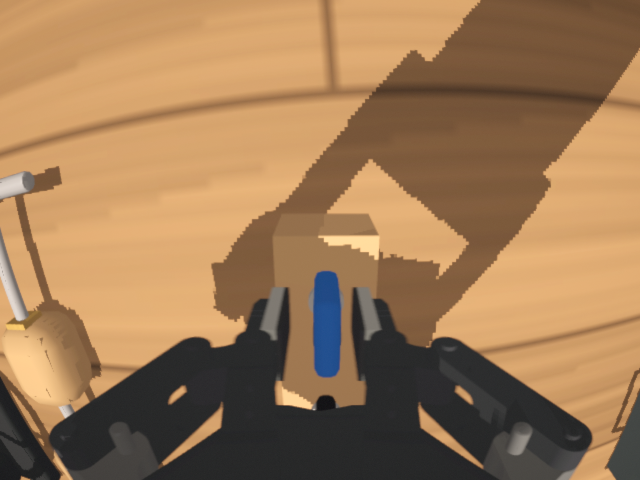

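The head at (326,325) sits about 2 mm right of the midpoint between the pads (about 320). I'll nudge +x and close.

Request:
{"method": "carry_out", "body": {
  "moves": [
    [[0,0,0,0.04,0,0,-0.6],[0,0,0,0,0,0,-0.6],[0,0,0,0,0,0,-0.7],[0,0,0,0,0,0,-0.8],[0,0,0,0,0,0,-0.9],[0,0,0,0,0,0,-1],[0,0,0,0,0,0,-1],[0,0,0,0,0,0,-1]]
  ]
}}

```text
time: 8.1
tool_pos: [0.4926, -0.3279, 0.0482]
tool_rot: [-0.0, 0.733, 0.68, 0.0]
contact_force: [-0.2, 0.1, 0.9]
gripper_width: 0.107
```

```bash
python3 - <<'E'
from h import *
from plant import *
for i in range(4):
    s=state();print(s["time"],s["tool_pos"],yaw()[0],s["contact_force"],s["ft_torque"],s["gripper_width"])
    f=grab_frame("wrist"); 
cv2.imwrite("pics/w7.png",f["frame"][:,:,::-1])
E
```

```text
8.1 [ 0.49256898 -0.32790225  0.04815779] 85.67814042626006 [-0.17288683  0.12313258  0.86472653] [ 0.06003793  0.03016649 -0.00853343] 0.10745571939582926
8.15 [ 0.49256558 -0.32793067  0.04815516] 85.67393959761402 [-0.54043549  0.01113487  1.32735484] [ 0.00923747 -0.00015325 -0.00258934] 0.10618085631957193
8.2 [ 0.4926022  -0.32791944  0.04819549] 85.67615367657622 [-1.20402268 -0.10335137  0.66236224] [0.02925877 0.07797322 0.01125761] 0.10470022948124255
8.25 [ 0.49258585 -0.32790204  0.04818607] 85.67877642815206 [-0.40999396  1.31430608  1.2216596 ] [ 0.04963918  0.05972602 -0.01979192] 0.09986234792056564
```

View pics/w7.png

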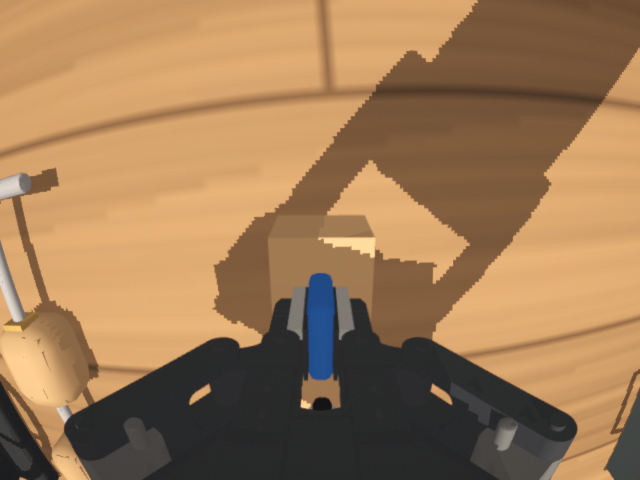

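Grip is good, with the pads closed on the head at (320,325) and the opening at 0.10. I'll lift straight out and carry the key to the lock.

```bash
python3 - <<'E'
from h import *
e=plan([.4926,-.3279,.135],85.68,-1,n=5)
plan([.5705,.0477,.209],95.2,-1,start=e,n=14)
E
```

```text
[[0.0,0.0,0.0,0.0,0.0,-0.43,-1],[0.0,0.0,0.0,0.0,0.0,-0.44,-1],[0.0,0.0,0.0,0.0,0.0,-0.43,-1],[0.0,0.0,0.0,0.0,0.0,-0.44,-1],[0.0,0.0,0.0,0.0,0.0,-0.43,-1]]
end [ 0.4926 -0.3279  0.135 ]
[[0.0,0.0,-0.14,0.68,0.09,-0.13,-1],[0.0,0.0,-0.14,0.68,0.1,-0.13,-1],[0.0,0.0,-0.14,0.68,0.1,-0.13,-1],[0.0,0.0,-0.13,0.68,0.11,-0.13,-1],[0.0,0.0,-0.14,0.67,0.12,-0.13,-1],[0.0,0.0,-0.13,0.67,0.13,-0.13,-1],[0.0,0.0,-0.14,0.67,0.14,-0.13,-1],[0.0,0.0,-0.13,0.67,0.14,-0.13,-1]]
[[0.0,0.0,-0.14,0.67,0.15,-0.14,-1],[0.0,0.0,-0.13,0.67,0.16,-0.13,-1],[0.0,0.0,-0.14,0.66,0.17,-0.14,-1],[0.0,0.0,-0.13,0.66,0.18,-0.13,-1],[0.0,0.0,-0.14,0.66,0.18,-0.14,-1],[0.0,0.0,-0.13,0.65,0.2,-0.13,-1]]
end [0.5707 0.0475 0.209 ]
```

Request:
{"method": "carry_out", "body": {
  "moves": [
    [[0,0,0,0,0,-0.2,-1],[0,0,0,0,0,-0.4,-1],[0,0,0,0,0,-0.5,-1],[0,0,0,0,0,-0.6,-1],[0,0,0,0,0,-0.5,-1]]
  ]
}}

```text
time: 8.72
tool_pos: [0.4925, -0.3278, 0.1375]
tool_rot: [0.0, 0.733, 0.68, 0.0]
contact_force: [0.9, -0.9, -0.5]
gripper_width: 0.104
```

Request:
{"method": "carry_out", "body": {
  "moves": [
    [[0,0,-0.14,0.68,0.09,-0.13,-1],[0,0,-0.14,0.68,0.1,-0.13,-1],[0,0,-0.14,0.68,0.1,-0.13,-1],[0,0,-0.13,0.68,0.11,-0.13,-1],[0,0,-0.14,0.67,0.12,-0.13,-1],[0,0,-0.13,0.67,0.13,-0.13,-1],[0,0,-0.14,0.67,0.14,-0.13,-1],[0,0,-0.13,0.67,0.14,-0.13,-1]]
  ]
}}

```text
time: 9.38
tool_pos: [0.5369, -0.1118, 0.1782]
tool_rot: [0.0, 0.7, 0.714, 0.0]
contact_force: [0.4, -0.5, -1.9]
gripper_width: 0.107
```

Request:
{"method": "carry_out", "body": {
  "moves": [
    [[0,0,-0.14,0.67,0.15,-0.14,-1],[0,0,-0.13,0.67,0.16,-0.13,-1],[0,0,-0.14,0.66,0.17,-0.14,-1],[0,0,-0.13,0.66,0.18,-0.13,-1],[0,0,-0.14,0.66,0.18,-0.14,-1],[0,0,-0.13,0.65,0.2,-0.13,-1],[0,0,0,0,0,0,-1],[0,0,0,0,0,0,-1]]
  ]
}}

```text
time: 10.05
tool_pos: [0.5708, 0.0487, 0.2107]
tool_rot: [0.0, 0.674, 0.739, 0.0]
contact_force: [-0.5, -0.1, -0.9]
gripper_width: 0.106
```

Request:
{"method": "carry_out", "body": {
  "moves": [
    [[0,0,0,0,0,0,-1],[0,0,0,0,0,0,-1],[0,0,0,0,0,0,-1],[0,0,0,0,0,0,-1]]
  ]
}}

```text
time: 10.38
tool_pos: [0.5705, 0.0467, 0.2098]
tool_rot: [-0.0, 0.675, 0.738, -0.0]
contact_force: [0.6, 0.1, -0.3]
gripper_width: 0.107
```

```bash
python3 - <<'E'
from h import *
from plant import *
for i in range(2):
    s=state();print(s["time"],s["tool_pos"],yaw()[0],s["contact_force"],s["ft_torque"],s["gripper_width"])
    f=grab_frame("wrist"); 
cv2.imwrite("pics/w8.png",f["frame"][:,:,::-1])
f=grab_frame("scene");np.savez("pics/s8.npz",**f)
cv2.imwrite("pics/s8.png",cv2.resize(f["frame"][200:320,270:410,::-1],None,fx=5,fy=5,interpolation=cv2.INTER_CUBIC))
plan([.5705,.0477,.209],95.2,-1,n=1,dec=3)
E
```

```text
10.3833 [0.57045941 0.04667105 0.20981267] 95.09982917923 [ 0.56594827  0.06054598 -0.28315444] [ 0.03462446 -0.02219182 -0.00479993] 0.10667496434305429
10.4333 [0.57052446 0.04675394 0.20989021] 95.10314965107034 [ 0.11350099 -0.26739265 -0.8546978 ] [-0.00905275 -0.01706553 -0.01129678] 0.10621568548605115
[[-0.002,0.0,-0.014,0.017,-0.001,0.025,-1]]
end [0.5705 0.0477 0.209 ]
```

View pics/w8.png

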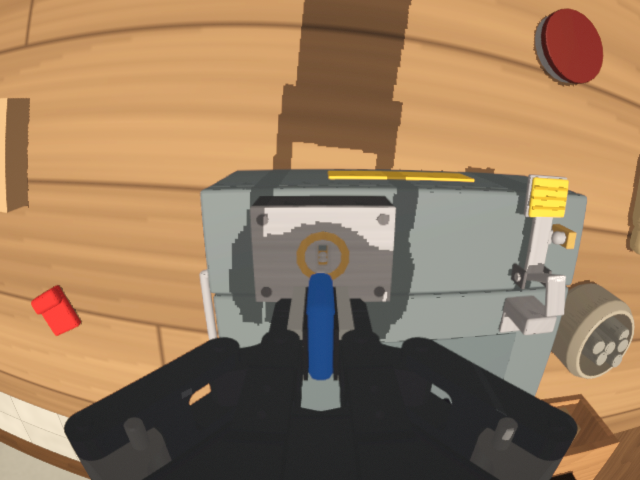

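View pics/s8.png

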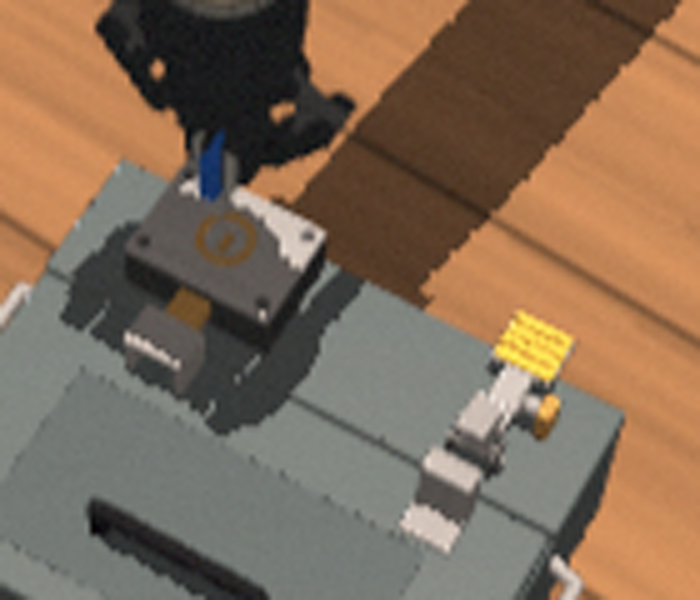

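Key is held, with its head at (320,330), and the ring and slot are visible ahead of it at (322,256). Since the pose has settled, I'll refit the ring and case from this view.

```bash
python3 - <<'E'
from h import *
from plant import *
s=state();pos=s["tool_pos"];print(pos,yaw()[0])
q=s["tool_rot"];rot=R.from_quat(q[[1,2,3,0]])
f=grab_frame("wrist");np.savez("pics/w9.npz",pos=pos,rot=q,**f)
im=f["frame"];hsv=cv2.cvtColor(im,cv2.COLOR_RGB2HSV).astype(int)
m=((hsv[...,0]>12)&(hsv[...,0]<34)&(hsv[...,1]>110))
m[:225]=0;m[290:]=0;m[:,:290]=0;m[:,355:]=0
v,u=np.nonzero(m);print(len(u),u.min(),u.max(),v.min(),v.max())
W=np.array([wray(f,a,b,pos,rot,.146) for a,b in zip(u,v)])[:,:2]
k=np.hypot(*(W-np.median(W,0)).T);W=W[k<.016]
A=np.c_[2*W,np.ones(len(W))];c=np.linalg.lstsq(A,(W**2).sum(1),rcond=None)[0];print("circ",c[:2])
print("ell",cv2.fitEllipse(W.astype(np.float32)*1000))
P=wcloud(f,pos,rot)
mc=np.isfinite(P[...,0])&(abs(P[...,2]-.146)<.004)&(hsv[...,1]<70)&(P[...,1]<.1)&(P[...,1]>-.005)&(P[...,0]<.61)&(P[...,0]>.53)
vv,uu=np.nonzero(mc);W2=np.array([wray(f,a,b,pos,rot,.146) for a,b in zip(uu,vv)])[:,:2]
print("case",cv2.minAreaRect(W2.astype(np.float32)),np.median(P[mc][:,2]))
# key in hand: blue head top, in tool frame
mb=np.isfinite(P[...,0])&(hsv[...,0]>100)&(hsv[...,0]<130)&(hsv[...,1]>130)&(P[...,2]>.19)&(np.hypot(*(P[...,:2]-pos[:2]).transpose(2,0,1))<.05)
T=rot.inv().apply(P[mb]-pos);print("head tool",len(T),T.min(0),T.max(0));zt=T[:,2].min()
top=T[T[:,2]<zt+.004];print(cv2.minAreaRect(top[:,:2].astype(np.float32)),np.median(top,0))
cv2.imwrite("pics/w9c.png",cv2.resize(im[190:390,220:420,::-1],None,fx=3,fy=3,interpolation=cv2.INTER_CUBIC))
E
```

```text
[0.57061072 0.04704144 0.21000576] 95.12940324613572
881 297 348 231 278
circ [0.57028353 0.04761632]
ell ((570.0634155273438, 47.60590362548828), (25.009729385375977, 27.024686813354492), 2.786738395690918)
case ((0.5708649158477783, 0.04772261157631874), (0.06063908338546753, 0.08413491398096085), 5.109796047210693) 0.14506440971219742
head tool 2643 [-0.00574354 -0.01607497 -0.033897  ] [0.00469061 0.01743015 0.00171984]
((-0.002112874062731862, 0.0009722793474793434), (0.027122851461172104, 0.00897285807877779), 79.78072357177734) [-0.0019221   0.00274561 -0.03024896]
```

View pics/w9c.png

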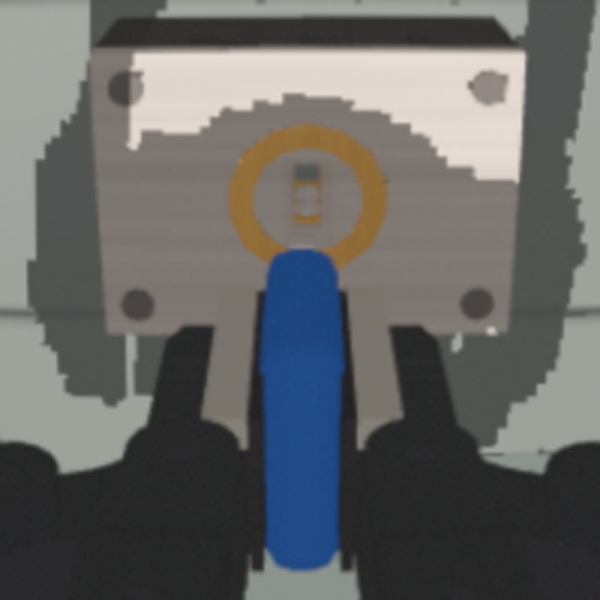

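Request:
{"method": "carry_out", "body": {
  "moves": [
    [[0,0,0,0.01,-0.01,0.2,-1],[0,0,0,0,0,0.2,-1],[0,0,0,0,0,0.1,-1],[0,0,0,0,0,0,-1],[0,0,0,0,0,0,-1],[0,0,0,0,0,0,-1],[0,0,0,0,0,0,-1],[0,0,0,0,0,0,-1]]
  ]
}}

```text
time: 11.25
tool_pos: [0.5705, 0.0479, 0.1906]
tool_rot: [0.0, 0.674, 0.738, 0.0]
contact_force: [-0.1, 0.1, -2.0]
gripper_width: 0.106
```

Request:
{"method": "carry_out", "body": {
  "moves": [
    [[0,0,0,0,0,0.05,-1],[0,0,0,0,0,0.05,-1],[0,0,0,0,0,0,-1]]
  ]
}}

```text
time: 11.5
tool_pos: [0.57, 0.0479, 0.1856]
tool_rot: [-0.0, 0.674, 0.738, -0.0]
contact_force: [0.2, -0.3, -0.2]
gripper_width: 0.105
```

Request:
{"method": "carry_out", "body": {
  "moves": [
    [[0,0,0,0,0,0.03,-1],[0,0,0,0,0,0.03,-1]]
  ]
}}

```text
time: 11.67
tool_pos: [0.5703, 0.0479, 0.1836]
tool_rot: [0.0, 0.674, 0.738, 0.0]
contact_force: [-0.4, -0.2, 0.2]
gripper_width: 0.107
```

Request:
{"method": "carry_out", "body": {
  "moves": [
    [[0,0,0,0,0,0.03,-1],[0,0,0,0,0,0.03,-1],[0,0,0,0,0,0,-1]]
  ]
}}

```text
time: 11.92
tool_pos: [0.5701, 0.0479, 0.1809]
tool_rot: [-0.0, 0.674, 0.738, -0.0]
contact_force: [0.8, 0.8, -0.3]
gripper_width: 0.108
```

Request:
{"method": "carry_out", "body": {
  "moves": [
    [[0,0,0,0,0,0.03,-1],[0,0,0,0,0,0.02,-1],[0,0,0,0,0,0,-1]]
  ]
}}

```text
time: 12.17
tool_pos: [0.5701, 0.0479, 0.1791]
tool_rot: [-0.0, 0.674, 0.738, -0.0]
contact_force: [0.1, 0.2, -0.6]
gripper_width: 0.1
```

It's 6 mm below the mouth with no force, so the blade is in the slot. Pushing on towards the pins.

Request:
{"method": "carry_out", "body": {
  "moves": [
    [[0,0,0,0,0,0.05,-1],[0,0,0,0,0,0.05,-1],[0,0,0,0,0,0,-1]]
  ]
}}

```text
time: 12.42
tool_pos: [0.57, 0.0479, 0.1747]
tool_rot: [-0.0, 0.674, 0.738, -0.0]
contact_force: [-0.3, -0.0, -0.5]
gripper_width: 0.104
```

Request:
{"method": "carry_out", "body": {
  "moves": [
    [[0,0,0,0,0,0.05,-1],[0,0,0,0,0,0.05,-1],[0,0,0,0,0,0,-1]]
  ]
}}

```text
time: 12.67
tool_pos: [0.5698, 0.0478, 0.171]
tool_rot: [-0.0, 0.674, 0.738, -0.001]
contact_force: [-2.3, -0.5, -0.6]
gripper_width: 0.109
```

Request:
{"method": "carry_out", "body": {
  "moves": [
    [[0,0,0,0,0,0.05,-1],[0,0,0,0,0,0.05,-1],[0,0,0,0,0,0,-1]]
  ]
}}

```text
time: 12.92
tool_pos: [0.5693, 0.0478, 0.1666]
tool_rot: [-0.001, 0.674, 0.738, -0.001]
contact_force: [-3.1, 0.6, -2.0]
gripper_width: 0.106
```

Request:
{"method": "carry_out", "body": {
  "moves": [
    [[0,0,0,0,0,0.05,-1],[0,0,0,0,0,0.05,-1],[0,0,0,0,0,0,-1]]
  ]
}}

```text
time: 13.17
tool_pos: [0.5701, 0.0479, 0.1628]
tool_rot: [-0.0, 0.674, 0.738, -0.0]
contact_force: [-1.3, -0.3, -0.3]
gripper_width: 0.106
```

Request:
{"method": "carry_out", "body": {
  "moves": [
    [[0,0,0,0,0,0.05,-1],[0,0,0,0,0,0.05,-1],[0,0,0,0,0,0,-1]]
  ]
}}

```text
time: 13.42
tool_pos: [0.5704, 0.0478, 0.1614]
tool_rot: [0.0, 0.674, 0.738, -0.0]
contact_force: [-7.1, -1.5, 7.9]
gripper_width: 0.106
```

```bash
python3 - <<'E'
from h import *
from plant import *
s=state();print(s["time"],s["tool_pos"],yaw(),s["contact_force"],s["ft_torque"],s["gripper_width"])
f=grab_frame("wrist"); cv2.imwrite("pics/w10.png",f["frame"][:,:,::-1])
f=grab_frame("scene");
cv2.imwrite("pics/s10.png",cv2.resize(f["frame"][200:320,270:410,::-1],None,fx=5,fy=5,interpolation=cv2.INTER_CUBIC))
s=state();print(s["time"],s["tool_pos"],yaw()[0],s["contact_force"])
E
```

```text
13.4167 [0.57036768 0.04780421 0.16136577] (np.float64(95.18666236055552), array([[-9.04007432e-02,  9.95905437e-01, -2.58389843e-04],
       [ 9.95905394e-01,  9.04006318e-02, -4.14625777e-04],
       [-3.89569461e-04, -2.94814317e-04, -9.99999881e-01]])) [-7.13072572 -1.50869591  7.94135664] [-0.10391747  1.37638947 -0.01073036] 0.10628979078255428
13.5167 [0.56999541 0.04776374 0.16094229] 95.18743472512305 [-6.54105771 -1.44202742  6.07480987]
```

View pics/s10.png

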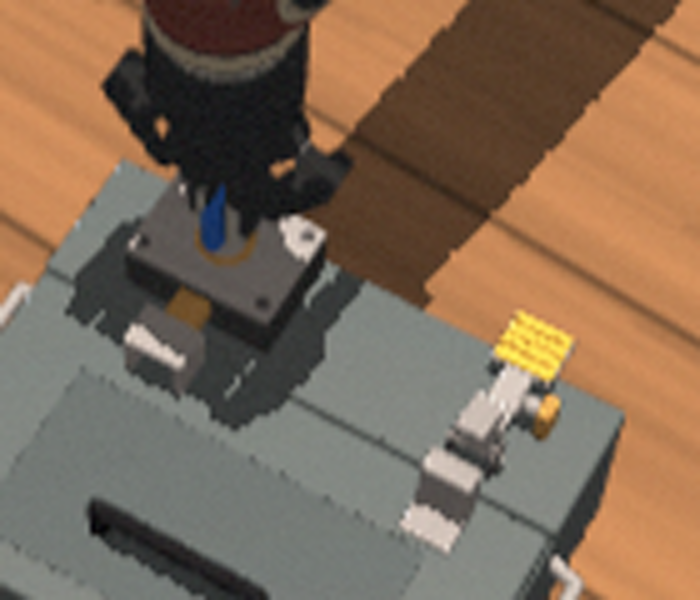

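View pics/w10.png

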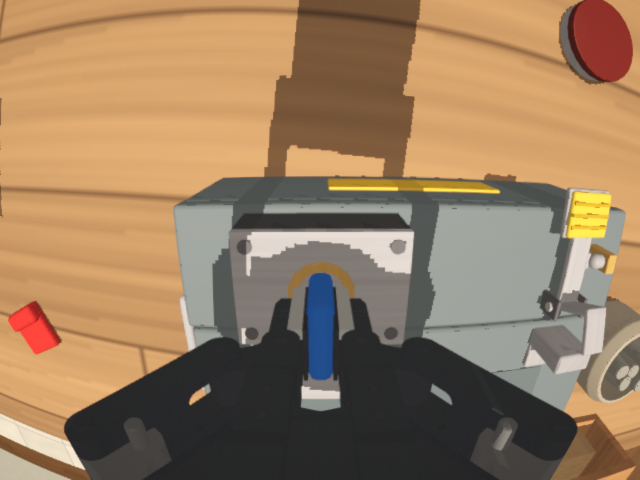

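The key is well into the ring at (321,275), meeting the second pin with about 8 N. Pushing further with a small wiggle.

Request:
{"method": "carry_out", "body": {
  "moves": [
    [[0,0,0,0,-0.01,0.04,-1],[0,0,0,0,0,0.04,-1],[0,0,0,0,0,0,-1]]
  ]
}}

```text
time: 13.77
tool_pos: [0.5694, 0.0479, 0.1554]
tool_rot: [-0.0, 0.674, 0.738, -0.0]
contact_force: [-1.4, -0.6, -2.4]
gripper_width: 0.105
```

Request:
{"method": "carry_out", "body": {
  "moves": [
    [[0,0,0.1,0,0,0.03,-1],[0,0,-0.2,0,0,0.03,-1],[0,0,0.1,0,0,0,-1]]
  ]
}}

```text
time: 14.02
tool_pos: [0.5703, 0.0479, 0.1542]
tool_rot: [0.0, 0.674, 0.739, 0.0]
contact_force: [-1.9, 0.3, -0.1]
gripper_width: 0.106
```

Request:
{"method": "carry_out", "body": {
  "moves": [
    [[0,0,0,0,0,0.03,-1],[0,0,0,0,0,0.02,-1],[0,0,0,0,0,0,-1]]
  ]
}}

```text
time: 14.27
tool_pos: [0.5704, 0.0479, 0.1541]
tool_rot: [0.0, 0.674, 0.738, 0.0]
contact_force: [-6.4, -0.5, 9.4]
gripper_width: 0.106
```

```bash
python3 - <<'E'
from h import *
from plant import *
s=state();print(s["time"],s["tool_pos"],yaw()[0],s["contact_force"],s["ft_torque"],s["gripper_width"],s["joint_pos"])
E
```

```text
14.2667 [0.57039546 0.04791422 0.15409374] 95.1771964669256 [-6.39184386 -0.50639303  9.43074946] [ 0.03116511  1.19533582 -0.05009452] 0.10640036759130711 [-4.61754297e-02 -1.24594959e-02  1.81072214e+00 -2.92363240e-05
  1.34232764e+00 -1.70732435e+00]
```

Stopped at z = 0.1541 with 9 N, and home is predicted at 0.1542, so the key is seated. Starting the clockwise turn.

Request:
{"method": "carry_out", "body": {
  "moves": [
    [[0,0,0.5,0.001,0,0,-1],[0,0,0.6,0.001,0,0,-1],[0,0,0.6,0.001,0,0,-1],[0,0,0.6,0.001,0,0,-1],[0,0,0.6,0.001,0,0,-1],[0,0,0.6,0.001,0,0,-1],[0,0,0,0,0,0,-1]]
  ]
}}

```text
time: 14.85
tool_pos: [0.5708, 0.0485, 0.1541]
tool_rot: [0.0, 0.779, 0.627, 0.001]
contact_force: [-4.6, 0.8, 7.6]
gripper_width: 0.108
```

```bash
python3 - <<'E'
from h import *
from plant import *
s=state();print(s["time"],s["tool_pos"],yaw()[0],s["contact_force"],s["ft_torque"],s["gripper_width"])
f=grab_frame("wrist"); cv2.imwrite("pics/w11.png",f["frame"][:,:,::-1])
E
```

```text
14.85 [0.57076052 0.04848491 0.15410753] 77.58522972508766 [-4.61397059  0.7986914   7.55523634] [0.20281978 0.97879218 0.06107   ] 0.10828899462692385
```

View pics/w11.png

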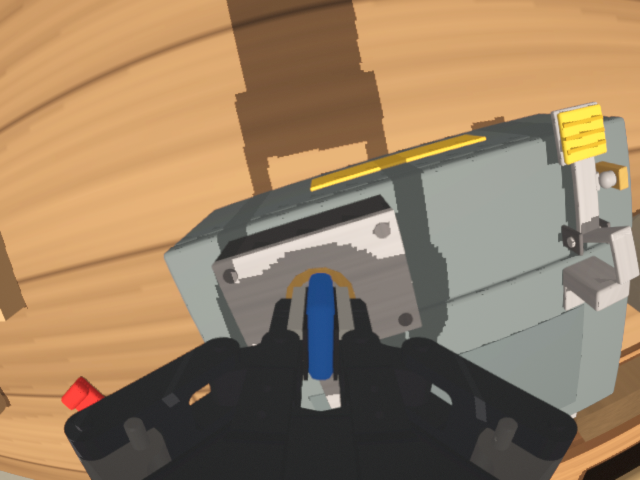

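Turned 17.6° with only 0.06 N m, so the plug is following. Continuing.

Request:
{"method": "carry_out", "body": {
  "moves": [
    [[0,0,0.6,0.001,0,0,-1],[0,0,0.6,0.001,0,0,-1],[0,0,0.6,0.001,0,0,-1],[0,0,0.6,0.001,0,0,-1],[0,0,0.6,0.001,0,0,-1],[0,0,0.6,0.001,0,0,-1],[0,0,0.6,0.001,0,0,-1],[0,0,0.6,0.001,0,0,-1]]
  ]
}}

```text
time: 15.57
tool_pos: [0.5709, 0.0488, 0.1541]
tool_rot: [0.0, 0.893, 0.45, 0.001]
contact_force: [-4.8, 1.3, 8.2]
gripper_width: 0.102
```

Request:
{"method": "carry_out", "body": {
  "moves": [
    [[0,0,0.6,0.001,0,0,-1],[0,0,0.6,0.001,0,0,-1],[0,0,0.6,0.001,0,0,-1],[0,0,0.6,0.001,0,0,-1],[0,0,0.6,0.001,0,0,-1],[0,0,0.6,0.001,0,0,-1],[0,0,0.6,0.001,0,0,-1],[0,0,0.6,0.001,0,0,-1]]
  ]
}}

```text
time: 16.23
tool_pos: [0.5713, 0.0491, 0.1541]
tool_rot: [-0.0, 0.967, 0.255, 0.001]
contact_force: [-4.0, 0.9, 7.7]
gripper_width: 0.11
```

```bash
python3 - <<'E'
from h import *
from plant import *
for i in range(2):
    s=state();print(s["time"],s["tool_pos"],yaw()[0],s["contact_force"],s["ft_torque"],s["gripper_width"])
    f=grab_frame("wrist"); cv2.imwrite("pics/w12.png",f["frame"][:,:,::-1])
E
```

```text
16.2333 [0.5712825  0.04907345 0.1541196 ] 29.550449714937162 [-4.04692396  0.89594442  7.74304121] [0.24363136 0.85506311 0.09571291] 0.11016696276703687
16.2833 [0.57129924 0.0490678  0.15411669] 29.43575939570551 [-4.16986649  1.63424974  8.1155147 ] [0.25230334 0.89350727 0.0077485 ] 0.10407769444107995
```

View pics/w12.png

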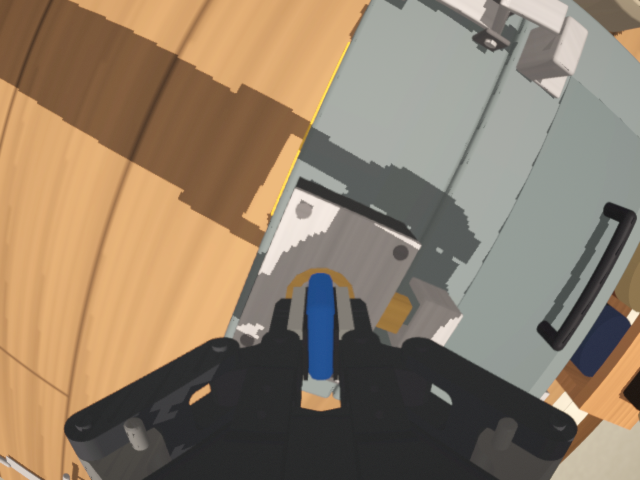

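65.7° turned and the key is steady in the pads. Going on to the stop.

Request:
{"method": "carry_out", "body": {
  "moves": [
    [[0,0,0.6,0.001,0,0,-1],[0,0,0.6,0.001,0,0,-1],[0,0,0.6,0.001,0,0,-1],[0,0,0.6,0.001,0,0,-1],[0,0,0.6,0.001,0,0,-1],[0,0,0.6,0.001,0,0,-1],[0,0,0.5,0.001,0,0,-1],[0,0,0,0,0,0,-1]]
  ]
}}

```text
time: 17.0
tool_pos: [0.5716, 0.0492, 0.1541]
tool_rot: [-0.0, 0.997, 0.079, 0.001]
contact_force: [-2.6, 1.4, 6.6]
gripper_width: 0.105
```

```bash
python3 - <<'E'
from h import *
from plant import *
for i in range(4):
    s=state();print(s["time"],s["tool_pos"],yaw()[0],s["contact_force"],s["ft_torque"],s["gripper_width"])
    f=grab_frame("wrist"); cv2.imwrite("pics/w13.png",f["frame"][:,:,::-1])
E
```

```text
17.0 [0.57158321 0.04917165 0.15409492] 9.112288972668008 [-2.62023482  1.35435365  6.55351193] [0.28982359 0.7914837  0.04269801] 0.10458587384926517
17.05 [0.57159844 0.04915165 0.15412466] 9.169895476980392 [-4.26319973  2.23532696  7.5237292 ] [0.14352828 0.79914426 0.1099623 ] 0.11070869037762043
17.1 [0.57159939 0.0491582  0.15410073] 9.18404955408427 [-3.96792654  0.74517846  8.09744392] [0.20540586 0.78637211 0.06437708] 0.10695731256517271
17.15 [0.57160685 0.04915509 0.15411346] 9.189015856734349 [-3.80704481  0.82751037  7.35014875] [0.21409623 0.79280896 0.05189684] 0.1075365376390011
```

Request:
{"method": "carry_out", "body": {
  "moves": [
    [[0,0,0.4,0.001,0,0,-1],[0,0,0.4,0.001,0,0,-1],[0,0,0.4,0.001,0,0,-1],[0,0,0,0,0,0,-1],[0,0,0,0,0,0,-1]]
  ]
}}

```text
time: 17.62
tool_pos: [0.5717, 0.0492, 0.1541]
tool_rot: [-0.0, 1.0, 0.028, 0.001]
contact_force: [-3.8, 1.2, 8.0]
gripper_width: 0.104
```

```bash
python3 - <<'E'
from h import *
from plant import *
for i in range(4):
    s=state();print(s["time"],s["tool_pos"],yaw()[0],s["contact_force"],s["ft_torque"].round(3),s["gripper_width"])
    f=grab_frame("wrist"); cv2.imwrite("pics/w13.png",f["frame"][:,:,::-1])
E
```

```text
17.6167 [0.57171561 0.04917616 0.15410962] 3.1884497573056767 [-3.77117331  1.15773533  8.00327388] [0.231 0.762 0.103] 0.10380766704399787
17.6667 [0.57168547 0.0491945  0.15407896] 3.1920938540820742 [-3.72035397  1.24379411  6.94077485] [0.206 0.823 0.075] 0.10703923819035363
17.7167 [0.57169901 0.04919022 0.15408731] 3.1904136665114318 [-3.84367994  1.79094641  8.18228287] [0.211 0.819 0.078] 0.1056611943398425
17.7667 [0.5717044  0.04918552 0.15409773] 3.1909306330033225 [-3.10623315  0.85998607  7.42580607] [0.219 0.763 0.06 ] 0.10407540853470797
```

View pics/w13.png

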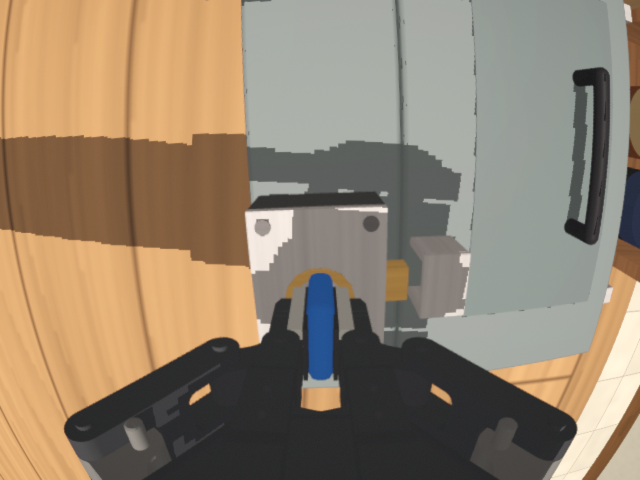

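The brass bolt end at (407,280) has left the keeper at (413,280), and the key is at 92°. I'll ease on to the hard stop.

Request:
{"method": "carry_out", "body": {
  "moves": [
    [[0,0,0.4,0.001,0,0,-1],[0,0,0,0,0,0,-1],[0,0,0,0,0,0,-1]]
  ]
}}

```text
time: 18.07
tool_pos: [0.5717, 0.0492, 0.1541]
tool_rot: [-0.0, 1.0, 0.01, 0.001]
contact_force: [-3.8, 1.8, 8.0]
gripper_width: 0.103
```

```bash
python3 - <<'E'
from h import *
from plant import *
for i in range(3):
    s=state();print(s["time"],s["tool_pos"],yaw()[0],s["contact_force"].round(2),s["ft_torque"].round(3))
    f=grab_frame("wrist")
E
```

```text
18.0667 [0.57174693 0.04917106 0.15410562] 1.1894619554908523 [-3.85  1.84  7.98] [0.209 0.792 0.059]
18.1167 [0.57172942 0.04916992 0.15409791] 1.187694601478489 [-4.79  1.04  8.04] [0.177 0.802 0.084]
18.1667 [0.57175058 0.0491804  0.15409453] 1.1918723600806114 [-3.91  2.01  7.38] [0.184 0.78  0.093]
```

Request:
{"method": "carry_out", "body": {
  "moves": [
    [[0,0,0.4,0.001,0,0,-1],[0,0,0,0,0,0,-1],[0,0,0,0,0,0,-1]]
  ]
}}

```text
time: 18.47
tool_pos: [0.5718, 0.0492, 0.1541]
tool_rot: [-0.0, 1.0, -0.007, 0.001]
contact_force: [-4.0, 2.0, 7.2]
gripper_width: 0.103
```

```bash
python3 - <<'E'
from h import *
from plant import *
for i in range(3):
    s=state();print(s["time"],s["tool_pos"],yaw()[0],s["contact_force"].round(2),s["ft_torque"].round(3))
    f=grab_frame("wrist"); cv2.imwrite("pics/w14.png",f["frame"][:,:,::-1])
E
```

```text
18.4667 [0.57176156 0.0491761  0.15407279] -0.8134693482152555 [-4.    2.01  7.2 ] [0.231 0.81  0.068]
18.5167 [0.57175872 0.04917321 0.15411118] -0.8079273886292175 [-3.39  1.01  7.86] [0.212 0.859 0.091]
18.5667 [0.57177715 0.04918067 0.15411368] -0.8110073514890509 [-4.63  0.42  7.54] [0.227 0.812 0.09 ]
```

Request:
{"method": "carry_out", "body": {
  "moves": [
    [[0,0,0.4,0.001,0,0,-1],[0,0,0,0,0,0,-1],[0,0,0,0,0,0,-1]]
  ]
}}

```text
time: 18.87
tool_pos: [0.5718, 0.0492, 0.1541]
tool_rot: [-0.0, 1.0, -0.025, 0.001]
contact_force: [-4.0, 2.1, 7.5]
gripper_width: 0.105
```

```bash
python3 - <<'E'
from h import *
from plant import *
for i in range(4):
    s=state();print(s["time"],s["tool_pos"],yaw()[0],s["contact_force"].round(2),s["ft_torque"].round(3))
    f=grab_frame("wrist"); cv2.imwrite("pics/w15.png",f["frame"][:,:,::-1])
E
```

```text
18.8667 [0.57183416 0.04915373 0.15414696] -2.8144051371781513 [-4.04  2.09  7.45] [0.174 0.885 0.055]
18.9167 [0.57180542 0.04916234 0.1540964 ] -2.809942052329369 [-5.02  1.91  8.19] [0.252 0.849 0.062]
18.9667 [0.57180725 0.04918371 0.15411467] -2.8058371636611867 [-3.37  1.37  9.12] [0.211 0.765 0.072]
19.0167 [0.57181889 0.04917192 0.15410691] -2.810528989618304 [-3.86  1.47  7.94] [0.183 0.8   0.104]
```

Request:
{"method": "carry_out", "body": {
  "moves": [
    [[0,0,0.4,0.001,0,0,-1],[0,0,0,0,0,0,-1],[0,0,0,0,0,0,-1]]
  ]
}}

```text
time: 19.32
tool_pos: [0.5719, 0.0492, 0.1541]
tool_rot: [-0.0, 0.999, -0.042, 0.001]
contact_force: [-4.1, 1.6, 7.2]
gripper_width: 0.11
```

```bash
python3 - <<'E'
from h import *
from plant import *
for i in range(4):
    s=state();print(s["time"],s["tool_pos"],yaw()[0],s["contact_force"].round(2),s["ft_torque"].round(3))
    f=grab_frame("wrist"); cv2.imwrite("pics/w16.png",f["frame"][:,:,::-1])
f=grab_frame("scene");
cv2.imwrite("pics/s16.png",cv2.resize(f["frame"][200:320,270:410,::-1],None,fx=5,fy=5,interpolation=cv2.INTER_CUBIC))
E
```

```text
19.3167 [0.57186039 0.0491668  0.15410607] -4.80888959321858 [-4.11  1.63  7.23] [0.252 0.806 0.071]
19.3667 [0.57185728 0.04916021 0.15411544] -4.8037706430902665 [-4.46  2.17  7.44] [0.234 0.839 0.053]
19.4167 [0.57182967 0.04916887 0.15410151] -4.80481604974863 [-3.    2.65  8.2 ] [0.233 0.877 0.122]
19.4667 [0.57185605 0.04916981 0.15411219] -4.804558016776506 [-3.65  0.89  8.47] [0.218 0.82  0.115]
```

View pics/w16.png

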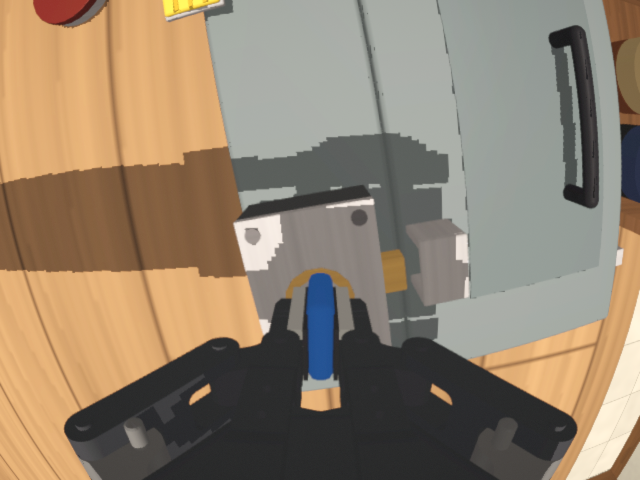

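View pics/s16.png

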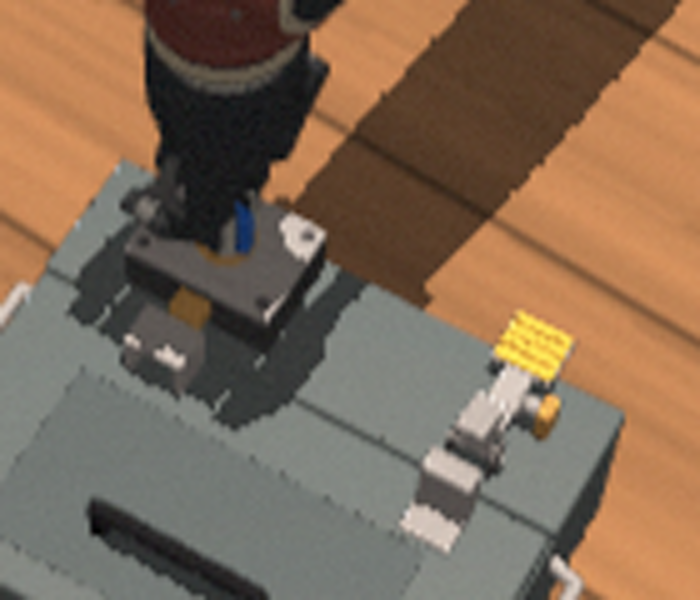

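```bash
python3 - <<'E'
from h import *
d=dict(np.load("pics/w9.npz"));f={k:d[k] for k in("K","hand_eye")}
poses={"w10":(.570,.0478,.161,95.19),"w11":(.57076,.0485,.1541,77.6),"w12":(.5713,.04907,.1541,29.44),"w13":(.5717,.0492,.1541,3.19),"w14":(.57177,.0492,.1541,-.81),"w15":(.5718,.0492,.1541,-2.81),"w16":(.57186,.0492,.1541,-4.80)}
by=np.deg2rad(5.15);ex=np.array([np.cos(by),np.sin(by)]);ey=np.array([-ex[1],ex[0]])
h0=np.array([.5711,.048])
for n,(x,y,z,a) in poses.items():
    im=cv2.imread(f"pics/{n}.png");hsv=cv2.cvtColor(im,cv2.COLOR_BGR2HSV).astype(int)
    b=(hsv[...,0]>100)&(hsv[...,0]<130)&(hsv[...,1]>150);b[:265]=0;b[385:]=0;b[:,:295]=0;b[:,345:]=0
    # centreline slope of head
    vs=[v for v in range(280,375) if b[v].sum()>5];us=[np.nonzero(b[v])[0].mean() for v in vs];p=np.polyfit(vs,us,1)
    a=np.deg2rad(a);rot=R.from_matrix(np.array([[np.cos(a),np.sin(a),0],[np.sin(a),-np.cos(a),0],[0,0,-1]]))
    m=(hsv[...,0]>12)&(hsv[...,0]<30)&(hsv[...,1]>140)
    v,u=np.nonzero(m);W=np.array([wray(f,i,j,np.array([x,y,z]),rot,.13)[:2] for i,j in zip(u,v)])-h0
    B=np.c_[W@ex,W@ey];k=(B[:,0]>.028)&(B[:,0]<.07)&(abs(B[:,1])<.008)
    print(n,"head slope deg %.2f"%np.rad2deg(np.arctan(p[0])),"bolt n",k.sum(),"end x",np.percentile(B[k,0],98).round(4) if k.any() else None,"start",np.percentile(B[k,0],2).round(4) if k.any() else None)
E
```

```text
w10 head slope deg 0.08 bolt n 0 end x None start None
w11 head slope deg 0.13 bolt n 0 end x None start None
w12 head slope deg 0.19 bolt n 592 end x 0.048 start 0.0367
w13 head slope deg 0.22 bolt n 602 end x 0.0432 start 0.0331
w14 head slope deg 0.19 bolt n 600 end x 0.0425 start 0.0326
w15 head slope deg 0.20 bolt n 601 end x 0.0422 start 0.0324
w16 head slope deg 0.23 bolt n 613 end x 0.0421 start 0.0322
```

```bash
cat > av.py <<'E'
from h import *
from plant import *
L=[]
for i in range(12):
    s=state();L.append(s["ft_torque"][2]);f=grab_frame("wrist")
print(s["time"],yaw()[0],s["tool_pos"],"tz",np.mean(L).round(4),"+-",(np.std(L)/12**.5).round(4),s["contact_force"])
import sys;cv2.imwrite(f"pics/{sys.argv[1]}.png",f["frame"][:,:,::-1])
E
python3 av.py w17
```

```text
20.1167 -4.808170144229285 [0.57186588 0.04916291 0.15412486] tz 0.1065 +- 0.0089 [-4.33825665  1.66997907  7.25449559]
```

Request:
{"method": "carry_out", "body": {
  "moves": [
    [[0,0,0.3,0.001,0,0,-1],[0,0,0.3,0.001,0,0,-1],[0,0,0,0,0,0,-1]]
  ]
}}

```text
time: 20.42
tool_pos: [0.5719, 0.0492, 0.1541]
tool_rot: [-0.0, 0.998, -0.068, 0.001]
contact_force: [-3.9, 1.1, 8.2]
gripper_width: 0.102
```

```bash
python3 av.py w18
```

```text
20.9667 -7.788943791869121 [0.57190921 0.04918742 0.15411475] tz 0.1846 +- 0.0071 [-3.65354782  2.13892015  7.85544018]
```

The torque rose from 0.107 to 0.185 N m over the last 3°, so the key is hard against its stop. One last look before handing in.

```bash
python3 - <<'E'
from h import *
from plant import *
f=grab_frame("scene");cv2.imwrite("pics/s19.png",f["frame"][:,:,::-1])
P=cloud(f);hsv=cv2.cvtColor(f["frame"],cv2.COLOR_RGB2HSV).astype(int)
m=(hsv[...,0]>20)&(hsv[...,0]<32)&(hsv[...,1]>170)&(P[...,2]>.1)&(P[...,1]>.15)&(P[...,0]<.56)&(P[...,0]>.5)
print("paddle",np.nanmedian(P[m],0))
s=state();print(s["time"],s["tool_pos"],yaw()[0],s["contact_force"],s["gripper_width"])
E
```

```text
paddle [0.52390374 0.20543656 0.12963373]
21.0667 [0.57189    0.04920951 0.15409479] -7.788578280316256 [-4.90758844  1.88845089  7.79922793] 0.10940169132477348
```

View pics/s19.png

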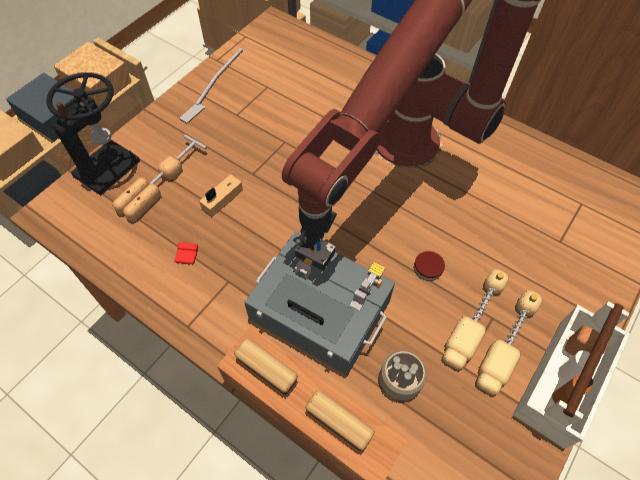

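View pics/w18.png

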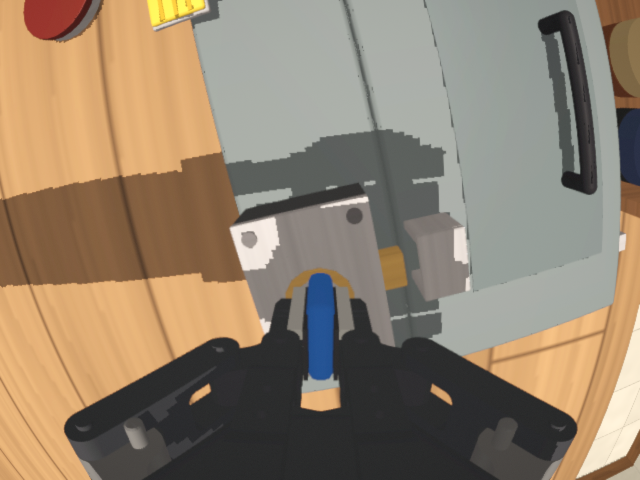

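The scene view shows the paddle down at (376,270), z about 0.129 m. The black key is still in the block at (211,194) and the other items haven't moved. In the wrist view the bolt end at (405,268) is clear of the keeper at (413,260), and the key is held at the stop. Handing in.

```bash
python3 -c "
from plant import ticket
print(ticket.job_done())"
```

```text
the job is handed in; nothing more can be done
None
```

The box is ready for you to open: the catch is latched down, and the arm is still gripping the blue key and holding it turned so the bolt stays drawn.

- **Catch:** I pressed the yellow paddle until its detent gave at about 12 N, then on to the stop. It stays down by itself: its top was at about 0.128 m right after the press and about 0.129 m at the end.
- **Key:** I drew the blue key from the block, and it went into the keyway past both pins at about 8 N. It stopped with about 9 N of push within 0.1 mm of the height I had worked out for fully home.
- **Turn:** The tool has turned 103° clockwise from rest. That is more than the roughly 92° you gave, because of play and give in the key. Over the last 3° the torque rose from 0.11 to 0.18 N m, so I take the key to be at its stop. In the wrist view the bolt end is clear of the keeper.
- **Other items:** The black key is still in its slot, and the other things on the bench look unmoved in the last scene image.

The job took about 21 s of the 64 s. The one weak check was measuring bolt travel from the pictures: the shifting view angle made it unclear, so the torque rise is my main evidence for the stop. Nothing else disagreed.

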